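# Hang the lopsided dipper on the weighing arm

## Robot

A 6-joint arm with a two-finger parallel gripper is mounted at the origin on a cart in front of the work surface, level with it; the furniture and walls round the work are solid. World frame = base frame: x ahead of the robot, y to its left, z up, the work surface at z = 0. Lengths are in mm, angles in rad, forces in N, time in s.
With the tool pointing down it reaches from about 325 to 775 mm from the base axis. Payload 5.5 kg.
Tool frame: the origin (TCP) lies midway between the tips of the shut fingers; the grasp point (between the pads) lies 19 mm behind it (hold_point_z is the distance from the TCP to the grasp point, in mm); z points along the fingers, y is the direction in which the jaws open and shut (so a half turn about z gives the same grasp; the last joint's range is limited). The gripper opens to 88 mm and grips with 3 to 60 N. Pads are 20 mm wide; open, the fingers measure 115 mm over their backs; the gripper's body (75 mm by 178 mm) begins 61 mm behind the grasp point.
Start: joints at [1.285, 0.091, 1.231, -0, 1.82, -0.057], TCP at [136.089, 584.377, 222.631] pointing down, gripper open.
Joint ranges: [-2.87, 2.87], [-0.86, 2.18], [0.17, 2.46], [-1.51, 4.65], [0.06, 2.69], [-2.65, 2.65]. Speed limits (rad/s): [2.57, 2.57, 3.01, 3.14, 3.14, 3.14].

## Interface

Orientations are given as a 3x3 rotation matrix whose columns are the frame's x, y, z axes.
In Python, from rig import * gives the robot as it stands.
- The arm moves only by the tool jog_arm, never from a script. Its argument "motion" is a list that holds one entry, the list of rows, each a list of 7 numbers: the shift along the tool's x, y, z in cm, then the turn, a rotation vector about the tool's x, y, z in units of 5 degrees (1.0 is 5 degrees), then the opening, from 0 (shut) to 1 (fully open). A call has exactly 5 rows; each row shifts and turns the commanded pose from where the row before left it, along the tool's axes as they then stand; what a row does not reach is not made up. A row lasts 1/10 s, in which the tool goes at most 50 mm and 8.59 degrees, less where a joint would pass 70% of its speed; a pose out of reach is approached as far as the arm can. A call is refused whole if a number of a shift passes 5 or a number of a turn 1, either way. A call with a gripper value outside its range is refused whole. The fingers move at their own pace and stop on an object; the grip force is fixed at half the most. Time passes only in rows, so rows that do not move let the fingers close, or fill a call up. It gives the time, the measured TCP pose, the force and the opening at its end, in the units of the state.
- state(): the state, without advancing time (a new reading comes with each control period).
- capture(name): name is "scene" or "side" or "wrist"; returns the picture (400x640x3 uint8, red, green, blue); there is no depth.
- camera_params(name): a dict with "fx", "fy", "cx", "cy" (pixels), "extrinsics" (4x4, takes a point from world to camera coordinates). Camera axes: x right, y up, looking along -z (the intrinsics and any distortion apply to the point x, -y, -z); pixel columns grow to the right and rows downward; lengths in mm; the calibration is good to about 2 mm. A picture is of the moment at which its call begins: read the wrist's pose just before it. camera_params takes no time and is no camera call; for the wrist camera it gives the pose at the moment of the call.
- close_job(): hands the job in, once; it reports no verdict.
The state is a dict: "time": time; "joints": joint angles; "joint_velocities": joint speeds; "joint_torque": joint torques, N m; "tcp_pos": TCP position; "eef_rot": TCP orientation; "wrist_force": force on the tool from outside, world axes, zero at the start; "ft_torque": the same for the moment, N m; "opening": finger opening in mm.
Only numpy, scipy, OpenCV 4.12 (cv2) and the standard library are available. Lean on these libraries where they do the work, as an engineer would, in place of code of your own. Each camera call takes 0.05 s, during which the arm holds its last target.

## Task

Take the steel dipper by its black grip and hang it by its hook on the sprung weighing arm, in the groove between the two brass collars. It is lopsided and its weight is unknown: ease the weight onto the arm slowly until the arm alone carries it, then let go gently, so that the arm neither drops nor springs up and the dipper does not swing. Do not press the arm down hard, and leave the other things on the worktop where they are.

Things in the scene. Friction and masses are not known exactly. Their poses are not given: they have to be found in the camera images.
- dipper: loose steel sampling dipper, 59 x 56 x 186 mm, 0.12 to 0.6 kg (differs each time), at first upright. Origin: centre of the underside of its round cup (diameter 56, 42 high); z up through the cup. A 6 mm rod rises beside the cup at x = -33, y = 0 and bends over toward the cup into a hook, above which stands a black grip. Its centre of mass lies 15 mm from the hook's peak toward +x, at z = 34, so it hangs 0.1 to 0.2 rad out of plumb
- hook_in (a point): underside of the hook's peak: x = -19, z = 122 mm in the dipper's frame. The hook is an inverted V open along the dipper's y, with a leg at each side (rod centres x = -33 and -5, gap 22 wide; the free leg at -5 ends at z = 96). The space under it down to the cup rim (z = 42) takes the arm. Hung, this point lies about 6 mm above the arm's axis
- grip (a point): centre of the black square upright grip, 16 x 16 mm, x = -19, z = 165 mm in the dipper's frame; the grip reaches from z = 136 to 186, its faces look along the dipper's x and y
- load_arm: outer part of the sprung weighing arm: a round steel bar 10 mm thick with two brass collars 18 mm across and between them a groove 15 mm wide with sloping sides. Origin: on the bar's axis, mid-groove, about 235 mm above the worktop; x points along the bar to the column 200 mm away. The arm stays level and moves straight down on a spring: the groove sinks about 12 mm per newton (15 to 75 mm under the dipper); it meets a stop after 105 mm
- bar_end (a point): free end of the weighing arm, on the bar's axis, 30 mm outward (-x) of the groove's middle; the outer collar ends 17 mm outward of the groove's middle
- weigh_stand: fixed weighing stand: grey foot 130 x 110 mm and a 22 mm column, 268 mm high with its black cap, on which the arm's sprung grey carriage slides down. Origin: centre of the foot's underside; the arm points to its own -x. A white tick plate stands beside the carriage, 34 mm from the column on its +y side, to 243 mm high
- glass_beaker: bystander, loose: clear glass beaker, diameter 45, 57 tall mm; origin at the centre of its underside
- dish: bystander, loose: flat round culture dish, diameter 60, 14 tall mm; origin at the centre of its underside
- red_dropper: bystander, loose: small dropper bottle with red cap, diameter 31, 80 tall mm; origin at the centre of its underside
- amber: bystander, loose: orange-brown bottle with orange cap, diameter 51, 89 tall mm; origin at the centre of its underside
- carton: bystander, loose: small red carton, 36 x 52 x 15 mm; origin at the centre of its underside
- tweezers: bystander, loose: steel tweezers lying flat, 146 long, 16 wide, 9 high mm; origin at the centre of its underside
Things that resemble listed ones, but are neither listed nor needed, are in the scene too. Of the things shaped like the dipper, the steel one is meant.

How it is judged:
By the outcome, as a careful person would: the job done as asked, in the order asked, and still so for the second after the job is handed in, with the robot touching nothing.
It also fails if it takes over 67 s, if anything falls off the work surface, if the arm or the gripper's body presses on something with over 40 N, if the wrist force passes 120 N, or if a joint passes its speed limit or range.

## Working session

There is one attempt and no reset: what is moved stays moved. The work goes in short steps, Python scripts to look and compute and a tool call to move; the robot and the scene stay as the last step left them, time stands still between calls to the robot, and variables do not carry over. Pictures are saved under pics/ and viewed, and the job is handed in when it is done.

Besides the shell and the picture viewer there is one more tool, called after "Request:" by a JSON object that holds its "method" and its "body", one argument or row to a line. jog_arm: Moves the arm, as the interface text tells. Its arguments: {"type":"object","properties":{"motion":{"type":"array"}},"required":["motion"]}

```bash
mkdir -p pics; ls
python3 - <<'E'
from rig import *
import cv2
for n in ["scene","side","wrist"]:
    p=camera_params(n); print(n,p)
    cv2.imwrite(f"pics/{n}0.png",capture(n)[:,:,::-1])
s=state();print(s)
E
```

```text
pics
scene {'fx': 432.5754497944492, 'fy': 432.5754497944492, 'cx': 324.8333056958366, 'cy': 200.19636718235594, 'extrinsics': array([[ 5.94124177e-01, -8.04243099e-01, -1.44741015e-02,
        -2.70680973e+02],
       [ 4.77168192e-01,  3.37901547e-01,  8.11254005e-01,
        -4.02889975e+02],
       [-6.47554614e-01, -4.88892199e-01,  5.84514704e-01,
        -9.59948448e+02],
       [ 0.00000000e+00,  0.00000000e+00,  0.00000000e+00,
         1.00000000e+00]])}
side {'fx': 360.89246973433933, 'fy': 360.89246973433933, 'cx': 320.3552447783486, 'cy': 195.39533380686535, 'extrinsics': array([[ 9.75806036e-01, -2.18585138e-01,  4.80805363e-03,
        -5.03290694e+02],
       [ 1.08141184e-01,  5.01642164e-01,  8.58289359e-01,
        -2.20146740e+02],
       [-1.90021221e-01, -8.37003989e-01,  5.13143507e-01,
        -9.26648428e+02],
       [ 0.00000000e+00,  0.00000000e+00,  0.00000000e+00,
         1.00000000e+00]])}
wrist {'fx': 357.6319497799849, 'fy': 357.6319497799849, 'cx': 326.3683787845868, 'cy': 202.08594082899725, 'extrinsics': array([[ 2.25603861e-01,  9.74215809e-01, -2
[... 396 characters left out ...]
,
        1.81978434e+00, -5.66970491e-02]), 'joint_velocities': array([-0.00051384, -0.00451204, -0.00271351, -0.00198941, -0.00091723,
       -0.00078706]), 'joint_torque': array([ 9.06301575e-04, -4.47044992e+01, -4.06908059e+01,  6.98673259e-02,
        2.75292958e-02, -1.04625592e-04]), 'tcp_pos': array([136.02848479, 584.16937592, 221.759545  ]), 'eef_rot': array([[-9.73938485e-01,  2.26811908e-01, -4.30623937e-04],
       [ 2.26812297e-01,  9.73937436e-01, -1.43264184e-03],
       [ 9.44605436e-05, -1.49297583e-03, -9.99998881e-01]]), 'wrist_force': array([-0.3211246 ,  0.03672179,  1.77485767]), 'ft_torque': array([-0.01719213, -0.02120621,  0.02751607]), 'opening': 87.8370805920028}
```

View pics/scene0.png

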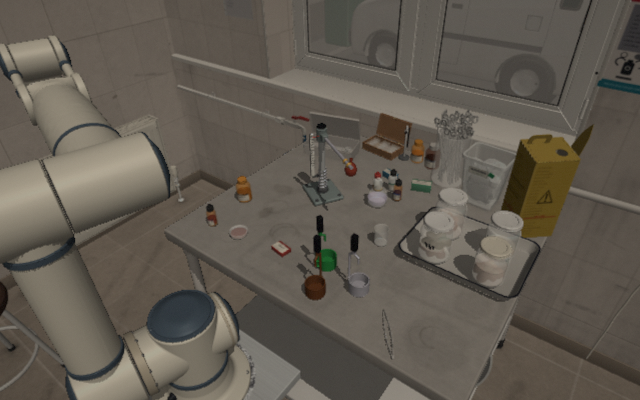

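View pics/side0.png

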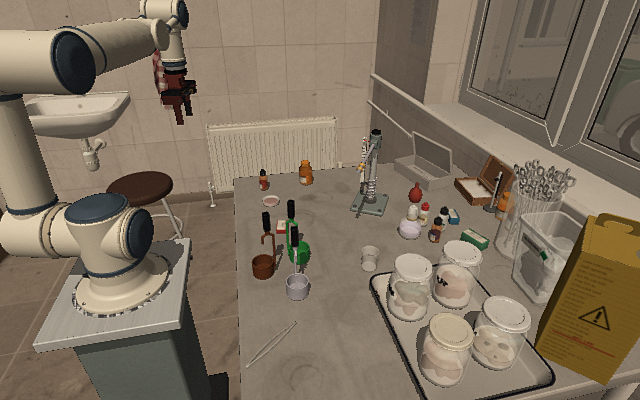

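View pics/wrist0.png

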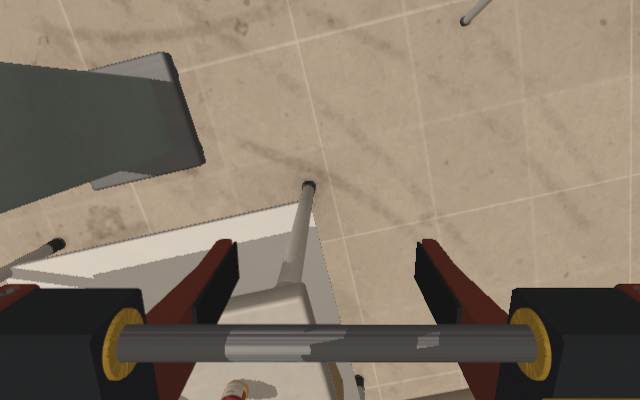

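Three dipper-shaped things in the scene view: brown (316,288), green (327,260), and grey steel (359,285). The steel-grey one matches the description. In the side view it is at (297,287). The stand is at scene (321,180) and side (370,190). I'll confirm in enlarged crops.

Run:
```python
import cv2,numpy as np
a=cv2.imread("pics/scene0.png");b=cv2.imread("pics/side0.png")
f=lambda im,x,y,w,h,s:cv2.resize(im[y:y+h,x:x+w],None,fx=s,fy=s,interpolation=cv2.INTER_CUBIC)
cv2.imwrite("pics/c1.png",np.hstack([f(a,300,210,80,100,5),f(b,245,190,80,120,5)[:500]]))
cv2.imwrite("pics/c2.png",np.hstack([f(a,285,110,80,100,5),f(b,335,120,80,100,5)]))
```

```text
(no output)
```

View pics/c1.png

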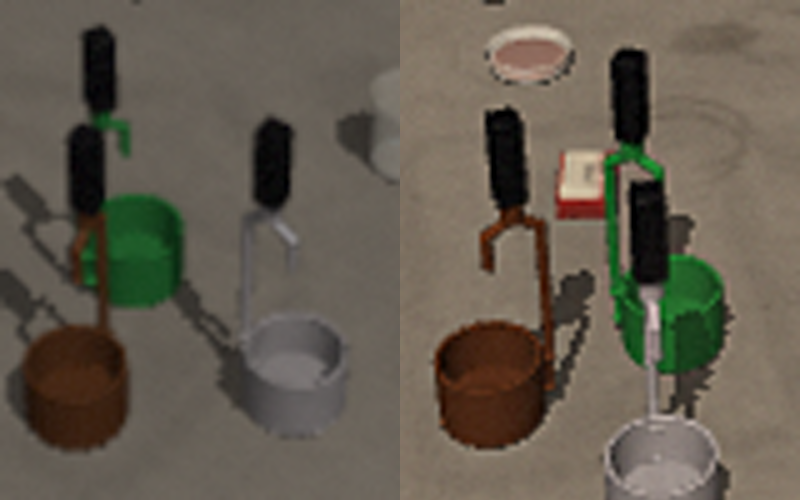

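View pics/c2.png

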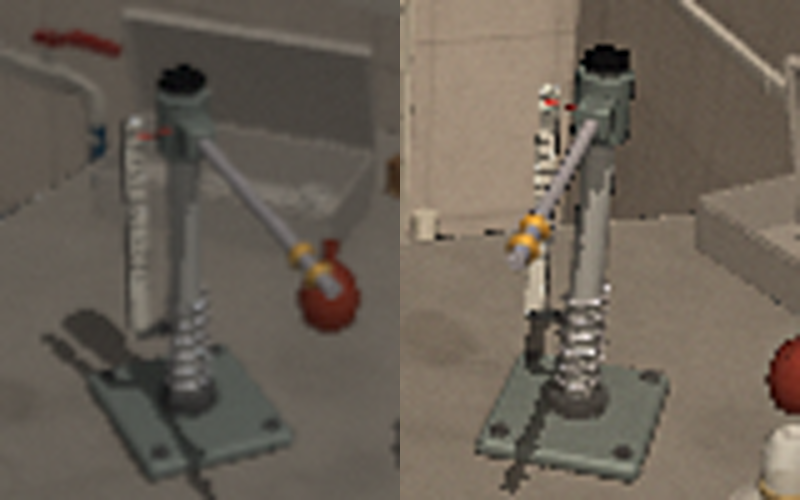

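```bash
cat > h.py <<'E'
import numpy as np,cv2
from rig import *
def P(c):
    p=camera_params(c) if isinstance(c,str) else c
    K=np.array([[p['fx'],0,p['cx']],[0,p['fy'],p['cy']],[0,0,1]])
    return K@np.diag([1,-1,-1])@p['extrinsics'][:3]
def proj(c,X):
    M=P(c); x=np.c_[np.atleast_2d(X),np.ones(len(np.atleast_2d(X)))]@M.T
    return x[:,:2]/x[:,2:]
def tri(obs):
    A=[]
    for c,(u,v) in obs:
        M=P(c); A+= [ (u*M[2]-M[0])/1e3,(v*M[2]-M[1])/1e3]
    X=np.linalg.svd(np.array(A))[2][-1]; X=X[:3]/X[3]
    return X,[np.round(proj(c,X)[0]-uv,1).tolist() for c,uv in obs]
def ray(c,uv,z):  # intersection with height z
    M=P(c); u,v=uv
    A=np.array([u*M[2]-M[0],v*M[2]-M[1]])
    return np.append(np.linalg.solve(A[:,:2],-A[:,3]-A[:,2]*z),z)
E
python3 - <<'E'
from h import *
np.set_printoptions(precision=1,suppress=True)
for n,a,b in [("griptop",(354.6,234.4),(294.4,227)),("gripbot",(354.2,251.4),(295,246)),("armend",(351.6,167.6),(358.2,172.4)),("groove",(347.2,162.8),(361,166.8)),("root",(325.6,138.6),(373.4,145)),("cuprim",(359.2,279),(297.0,282))]:
    print(n,*tri([("scene",a),("side",b)]))
print(ray("scene",(359.2,279),42))
for nm,uv in dict(brown=(316,280),green=(327,253)).items(): print(nm,ray("scene",uv,42))
for nm,uv in dict(browngrip=(317,243),greengrip=(320,224)).items(): print(nm,ray("scene",uv,165))
E
```

```text
griptop [ 429.2 -114.7  186.9] [[0.0, 0.2], [0.1, -0.3]]
gripbot [ 428.4 -115.6  132. ] [[-0.0, -0.1], [-0.0, 0.1]]
armend [621.5  23.2 235.6] [[0.0, 0.2], [0.1, -0.3]]
groove [637.   48.8 236.3] [[-0.0, -0.2], [-0.1, 0.2]]
root [723.9 191.  233.9] [[-0.0, 0.1], [0.1, -0.2]]
cuprim [ 428.4 -134.8   40.3] [[0.2, 0.8], [0.4, -1.2]]
[ 429.3 -133.6   42. ]
brown [359.5 -42.6  42. ]
green [461.   -4.4  42. ]
browngrip [369.4 -42.3 165. ]
greengrip [434.1  -3.  165. ]
```

The enlarged crop confirms the grey steel dipper, with its grip at scene (354,243) and side (295,237). Its grip is near (429,-115), with the cup toward -y. The arm groove is near (637,49,236) and its outward direction is about (-0.52,-0.85).

```bash
cat >> h.py <<'E'
from scipy.spatial.transform import Rotation as Ro
def Rtool(ydeg,tilt=None):
    "tool down with tool y at world azimuth ydeg"
    a=np.radians(ydeg); y=np.array([np.cos(a),np.sin(a),0]); z=np.array([0,0,-1.]); x=np.cross(y,z)
    R=np.c_[x,y,z]
    return R if tilt is None else Ro.from_rotvec(tilt).as_matrix()@R
def plan(p0,R0,p1,R1,n,g,show=True):
    rv=(Ro.from_matrix(R0.T@R1)).as_rotvec()
    rows=[];p=np.array(p0,float);R=R0.copy()
    for i in range(n):
        tgt=p0+(np.array(p1)-p0)*(i+1)/n
        d=np.round(R.T@(tgt-p)/10,2); t=np.round(np.degrees(rv)/n/5,3)
        rows.append([*d.tolist(),*t.tolist(),g]); p=p+R@d*10; R=R@Ro.from_rotvec(np.radians(t*5)).as_matrix()
    rows=[[float(round(v,3))+0.0 for v in r] for r in rows]
    if show:
        for i in range(0,n,5): print([rows[i:i+5]])
    return rows
def st():
    s=state(); print("t",round(s['time'],2),"p",np.round(s['tcp_pos'],1),"F",np.round(s['wrist_force'],2),"T",np.round(s['ft_torque'],3),"op",round(s['opening'],1),"yaz",round(np.degrees(np.arctan2(s['eef_rot'][1,1],s['eef_rot'][0,1])),2)); return s
E
python3 - <<'E'
from h import *
np.set_printoptions(precision=3,suppress=True)
s=st(); E=camera_params("wrist")['extrinsics']; C=-E[:3,:3].T@E[:3,3]
print(C, s['eef_rot'].T@(C-s['tcp_pos']), s['eef_rot'].T@E[:3,:3].T)
# view pose
R1=Rtool(0); 
plan(s['tcp_pos'],s['eef_rot'],[429,-150,320],R1,20,1.0)
E
```

```text
t 0.15 p [136.  584.2 221.8] F [-0.32  0.04  1.77] T [-0.017 -0.021  0.028] op 87.8 yaz 76.89
[ 62.221 601.472 383.733] [  75.824   -0.13  -161.967] [[ 0.001  0.96   0.282]
 [ 1.    -0.001  0.   ]
 [ 0.001  0.282 -0.96 ]]
[[[-2.26, -3.24, -0.49, -0.001, 0.001, 0.769, 1.0], [-2.47, -3.09, -0.48, -0.001, 0.001, 0.769, 1.0], [-2.67, -2.91, -0.49, -0.001, 0.001, 0.769, 1.0], [-2.87, -2.73, -0.49, -0.001, 0.001, 0.769, 1.0], [-3.03, -2.52, -0.49, -0.001, 0.001, 0.769, 1.0]]]
[[[-3.21, -2.32, -0.49, -0.001, 0.001, 0.769, 1.0], [-3.35, -2.1, -0.49, -0.001, 0.001, 0.769, 1.0], [-3.48, -1.87, -0.49, -0.001, 0.001, 0.769, 1.0], [-3.6, -1.63, -0.49, -0.001, 0.001, 0.769, 1.0], [-3.7, -1.39, -0.49, -0.001, 0.001, 0.769, 1.0]]]
[[[-3.79, -1.14, -0.49, -0.001, 0.001, 0.769, 1.0], [-3.85, -0.87, -0.49, -0.001, 0.001, 0.769, 1.0], [-3.9, -0.62, -0.49, -0.001, 0.001, 0.769, 1.0], [-3.94, -0.36, -0.5, -0.001, 0.001, 0.769, 1.0], [-3.95, -0.09, -0.49, -0.001, 0.001, 0.769, 1.0]]]
[[[-3.95, 0.18, -0.49, -0.001, 0.001, 0.769, 1.0], [-3.93, 0.44, -0.49, -0.001, 0.001, 0.769, 1.0], [-3.88, 0.7, -0.5, -0.001, 0.001, 0.769, 1.0], [-3.84, 0.96, -0.49, -0.001, 0.001, 0.769, 1.0], [-3.76, 1.21, -0.5, -0.001, 0.001, 0.769, 1.0]]]
```

Request:
{"method": "jog_arm", "body": {
  "motion": [
    [[-2.26,-3.24,-0.5,0,0,0.77,1],[-2.46,-3.08,-0.5,0,0,0.77,1],[-2.66,-2.9,-0.5,0,0,0.77,1],[-2.85,-2.71,-0.5,0,0,0.77,1],[-3.0,-2.5,-0.5,0,0,0.77,1]]
  ]
}}

```text
time: 0.65
tcp_pos: [209.1, 400.1, 247.4]
eef_rot: [[-0.843, 0.537, -0.0], [0.537, 0.843, -0.0], [-0.0, -0.0, -1.0]]
wrist_force: [0.2, 1.5, 0.3]
opening: 87.8
```

Request:
{"method": "jog_arm", "body": {
  "motion": [
    [[-3.2,-2.32,-0.5,0,0,0.77,1],[-3.35,-2.1,-0.5,0,0,0.77,1],[-3.48,-1.87,-0.5,0,0,0.77,1],[-3.6,-1.63,-0.5,0,0,0.77,1],[-3.7,-1.39,-0.5,0,0,0.77,1]]
  ]
}}

```text
time: 1.15
tcp_pos: [282.0, 216.6, 272.7]
eef_rot: [[-0.619, 0.785, 0.0], [0.785, 0.619, 0.0], [-0.0, 0.0, -1.0]]
wrist_force: [1.1, 0.7, 0.5]
opening: 87.7
```

Request:
{"method": "jog_arm", "body": {
  "motion": [
    [[-3.79,-1.14,-0.5,0,0,0.77,1],[-3.85,-0.87,-0.5,0,0,0.77,1],[-3.9,-0.62,-0.5,0,0,0.77,1],[-3.94,-0.36,-0.5,0,0,0.77,1],[-3.95,-0.1,-0.5,0,0,0.77,1]]
  ]
}}

```text
time: 1.65
tcp_pos: [355.0, 32.8, 297.8]
eef_rot: [[-0.325, 0.946, 0.0], [0.946, 0.325, 0.0], [-0.0, 0.0, -1.0]]
wrist_force: [0.1, -0.5, -0.4]
opening: 88.2
```

Request:
{"method": "jog_arm", "body": {
  "motion": [
    [[-3.9,0.18,-0.5,0,0,0.77,1],[-3.7,0.44,-0.5,0,0,0.77,1],[-3.5,0.7,-0.5,0,0,0.77,1],[-3.4,0.96,-0.5,0,0,0.77,1],[-3.0,1.21,-0.5,0,0,0.77,1]]
  ]
}}

```text
time: 2.15
tcp_pos: [425.4, -132.6, 322.6]
eef_rot: [[0.006, 1.0, -0.0], [1.0, -0.006, 0.0], [0.0, -0.0, -1.0]]
wrist_force: [0.5, 0.6, 0.3]
opening: 87.9
```

Run:
```python
from h import *
import pickle
s=st(); p=camera_params("wrist"); im=capture("wrist")[:,:,::-1]; pickle.dump((s,p),open("w1.pkl","wb"))
cv2.imwrite("pics/w1.png",im)
```

```text
t 2.15 p [ 425.4 -132.6  322.6] F [0.55 0.58 0.28] T [-0.104  0.012 -0.012] op 87.9 yaz -0.32
```

View pics/w1.png

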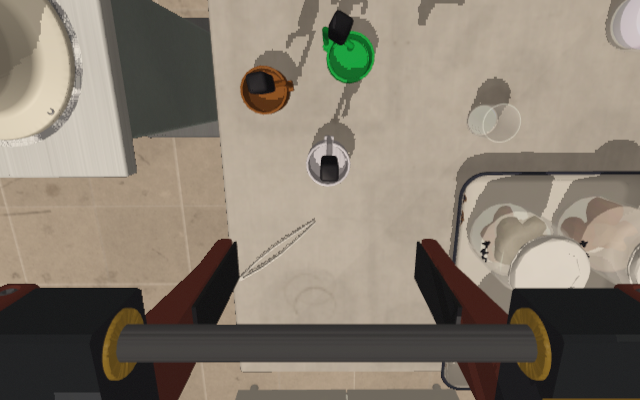

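Wrist view: the steel cup is at (328,163) with its black grip at (330,170) and its rod at (329,146). Brown is at (265,88) and green is at (350,50). I'll enlarge it to get the yaw.

Run:
```python
import cv2
a=cv2.imread("pics/w1.png");cv2.imwrite("pics/w1c.png",cv2.resize(a[125:200,290:370],None,fx=8,fy=8,interpolation=cv2.INTER_CUBIC))
```

```text
(no output)
```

View pics/w1c.png

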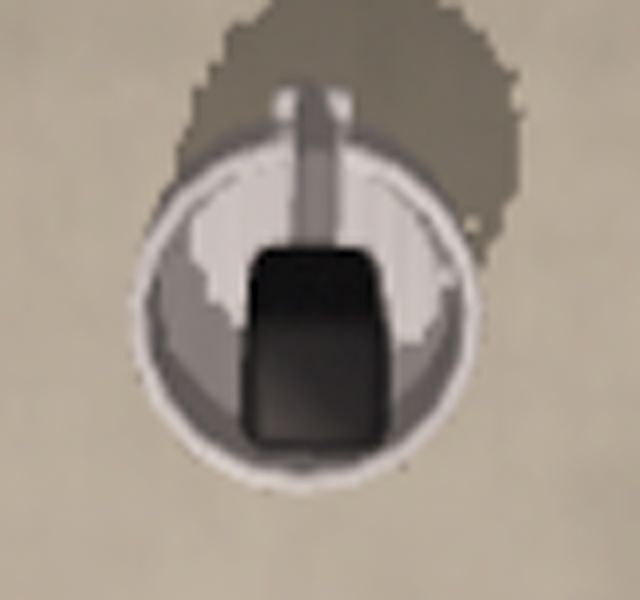

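Run:
```python
from h import *
import pickle
from scipy.optimize import least_squares
np.set_printoptions(precision=2,suppress=True)
s,p=pickle.load(open("w1.pkl","rb"))
print("rim@42",ray(p,(327.8,163.5),42),"griptop",ray(p,(329,171.4),186))
obs=[("scene",(359.2,279),(0,0,42)),("scene",(354.6,234.6),(-19,0,186)),("scene",(354.2,251.2),(-19,0,136)),("side",(294.4,227),(-19,0,186)),("side",(295,245.5),(-19,0,136)),(p,(327.8,163.5),(0,0,42)),(p,(329,171.4),(-19,0,186))]
def f(v):
    R=Ro.from_euler('z',v[2]).as_matrix(); 
    return np.concatenate([proj(c,(R@np.array(m)+[v[0],v[1],0])[None])[0]-uv for c,uv,m in obs])
r=least_squares(f,[429,-134,-1.57],x_scale=[1,1,.05]);print(r.x,np.degrees(r.x[2]),f(r.x).reshape(-1,2))
v=r.x;R=Ro.from_euler('z',v[2]).as_matrix();print("grip",R@[-19,0,0]+[v[0],v[1],0])
# overlay check of square grip top and rod
im=cv2.imread("pics/w1.png")
```

```text
rim@42 [ 428.59 -135.67   42.  ] griptop [ 429.13 -116.48  186.  ]
[ 428.61 -135.34   -1.58] -90.7291813041892 [[ 0.41  0.42]
 [ 0.49  0.57]
 [ 0.37 -1.03]
 [ 0.06  0.48]
 [ 0.15 -0.58]
 [ 0.01 -0.26]
 [-0.33 -0.16]]
grip [ 428.85 -116.34    0.  ]
```

Request:
{"method": "jog_arm", "body": {
  "motion": [
    [[0.8,0.17,1.5,0,0,0,0.5],[0.83,0.18,2.5,0,0,0,0.5],[0,0,3,0,0,0,0.5],[0,0,2,0,0,0,0.5],[0,0,1,0,0,0,0.5]]
  ]
}}

```text
time: 2.7
tcp_pos: [427.9, -114.1, 220.1]
eef_rot: [[0.001, 1.0, -0.003], [1.0, -0.001, 0.001], [0.001, -0.003, -1.0]]
wrist_force: [-0.3, 0.3, -0.3]
opening: 51.2
```

Run:
```python
from h import *
s=st(); p=camera_params("wrist"); im=capture("wrist")[:,:,::-1]
cv2.imwrite("pics/w2.png",im)
R=Ro.from_euler('z',-1.5835).as_matrix(); o=np.array([428.6,-135.3,0])
print(proj(p,np.array([R@np.array(m)+o for m in [(-11,8,186),(-27,8,186),(-27,-8,186),(-11,-8,186)]])))
```

```text
t 2.7 p [ 427.9 -114.1  220.1] F [-0.29  0.32 -0.28] T [-0.066  0.084 -0.06 ] op 51.2 yaz -0.08
[[338.96228097 249.60943311]
 [339.57731967 224.25666849]
 [312.09006082 223.90478932]
 [312.05613534 249.2660839 ]]
```

View pics/w2.png

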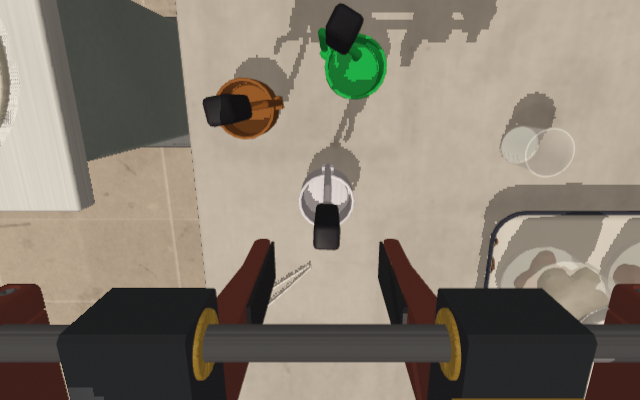

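The grip top is where predicted (about 314–339, 249) and centred between the fingers, so I'm descending.

Request:
{"method": "jog_arm", "body": {
  "motion": [
    [[-0.2,0.08,2,0,0,0,0.5],[0,0,2,0,0,0,0.5],[0,0,2,0,0,0,0.5],[0,0,1.2,0,0,0,0.5],[0,0,0,0,0,0,0.5]]
  ]
}}

```text
time: 3.25
tcp_pos: [429.0, -116.4, 149.6]
eef_rot: [[0.002, 1.0, -0.002], [1.0, -0.002, 0.001], [0.001, -0.002, -1.0]]
wrist_force: [-0.3, 0.6, -0.3]
opening: 43.9
```

Run:
```python
from h import *
s=st(); p=camera_params("wrist"); im=capture("wrist")[:,:,::-1]
cv2.imwrite("pics/w3.png",im[150:350,220:440].repeat(3,0).repeat(3,1))
```

```text
t 3.25 p [ 429.  -116.4  149.6] F [-0.3   0.65 -0.33] T [-0.033  0.05  -0.009] op 43.9 yaz -0.1
```

View pics/w3.png

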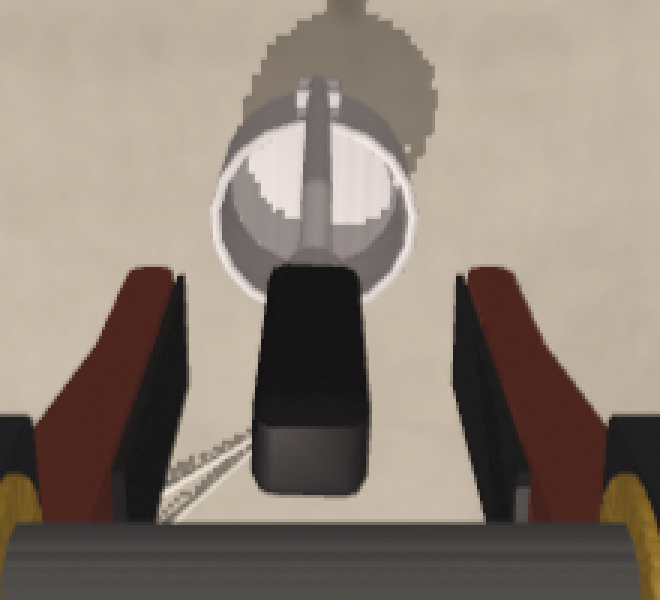

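The grip sits between the pads, about 1 mm left of centre. I'm closing with the TCP 1.5 mm lower.

Request:
{"method": "jog_arm", "body": {
  "motion": [
    [[0,-0.08,0.2,0,0,0,0.5],[0,0,0,0,0,0,0.35],[0,0,0,0,0,0,0.25],[0,0,0,0,0,0,0.1],[0,0,0,0,0,0,0]]
  ]
}}

```text
time: 3.8
tcp_pos: [428.7, -116.7, 148.9]
eef_rot: [[0.002, 1.0, -0.0], [1.0, -0.002, -0.0], [-0.0, -0.0, -1.0]]
wrist_force: [-4.8, -2.1, 0.8]
opening: 15.9
```

Request:
{"method": "jog_arm", "body": {
  "motion": [
    [[0,0,0,0,0,0,0],[0,0,0,0,0,0,0],[0,0,0,0,0,0,0],[0,0,0,0,0,0,0],[0,0,0,0,0,0,0]]
  ]
}}

```text
time: 4.3
tcp_pos: [428.7, -116.7, 148.9]
eef_rot: [[0.002, 1.0, 0.0], [1.0, -0.002, -0.0], [-0.0, 0.0, -1.0]]
wrist_force: [-2.7, -0.7, 2.5]
opening: 16.0
```

Run:
```python
from h import *
s=st(); im=capture("wrist")[:,:,::-1]; st()
cv2.imwrite("pics/w4.png",im[150:350,220:440].repeat(3,0).repeat(3,1))
```

```text
t 4.3 p [ 428.7 -116.7  148.9] F [-2.75 -0.69  2.55] T [-0.273  0.673 -0.042] op 16.0 yaz -0.12
t 4.35 p [ 428.7 -116.7  148.9] F [-2.35 -0.51  3.86] T [-0.286  0.731 -0.047] op 16.0 yaz -0.11
```

View pics/w4.png

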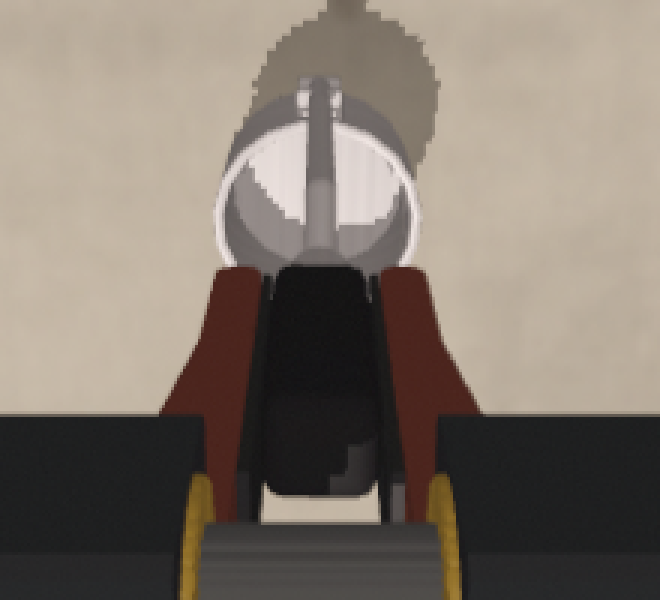

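Square grip with a 16.0 mm opening. I'm lifting.

Request:
{"method": "jog_arm", "body": {
  "motion": [
    [[0,0,-0.5,0,0,0,0],[0,0,-1,0,0,0,0],[0,0,-2,0,0,0,0],[0,0,-3,0,0,0,0],[0,0,-4,0,0,0,0]]
  ]
}}

```text
time: 4.85
tcp_pos: [428.1, -116.1, 252.8]
eef_rot: [[0.002, 1.0, -0.004], [1.0, -0.002, 0.002], [0.002, -0.004, -1.0]]
wrist_force: [0.4, -0.1, -4.3]
opening: 15.8
```

Request:
{"method": "jog_arm", "body": {
  "motion": [
    [[0,0,-4,0,0,0,0],[0,0,-3,0,0,0,0],[0,0,-2,0,0,0,0],[0,0,-0.8,0,0,0,0],[0,0,0,0,0,0,0]]
  ]
}}

```text
time: 5.35
tcp_pos: [429.1, -116.6, 352.4]
eef_rot: [[0.002, 1.0, 0.001], [1.0, -0.002, -0.0], [-0.0, 0.001, -1.0]]
wrist_force: [-0.2, 0.3, -4.8]
opening: 16.1
```

Request:
{"method": "jog_arm", "body": {
  "motion": [
    [[0,0,0,0,0,0,0],[0,0,0,0,0,0,0],[0,0,0,0,0,0,0],[0,0,0,0,0,0,0],[0,0,0,0,0,0,0]]
  ]
}}

```text
time: 5.85
tcp_pos: [428.6, -116.5, 351.3]
eef_rot: [[0.002, 1.0, -0.0], [1.0, -0.002, 0.0], [0.0, -0.0, -1.0]]
wrist_force: [0.6, -0.7, -4.6]
opening: 15.9
```

Run:
```python
from h import *
s=st(); a=capture("scene")[:,:,::-1]; st();b=capture("side")[:,:,::-1];st()
cv2.imwrite("pics/s1.png",a);cv2.imwrite("pics/d1.png",b)
f=lambda im,x,y,w,h,s:cv2.resize(im[y:y+h,x:x+w],None,fx=s,fy=s,interpolation=cv2.INTER_CUBIC)
cv2.imwrite("pics/c3.png",np.hstack([f(a,310,110,100,140,4),f(b,245,100,100,140,4)]))
```

```text
t 5.85 p [ 428.6 -116.5  351.3] F [ 0.6  -0.7  -4.55] T [-0.023  0.016 -0.041] op 15.9 yaz -0.11
t 5.9 p [ 428.7 -116.5  351.4] F [ 1.11 -0.59 -5.12] T [-0.017  0.073  0.052] op 16.1 yaz -0.11
t 5.95 p [ 428.7 -116.5  351.6] F [ 1.05  0.85 -4.33] T [-0.009  0.036 -0.018] op 15.8 yaz -0.11
```

View pics/c3.png

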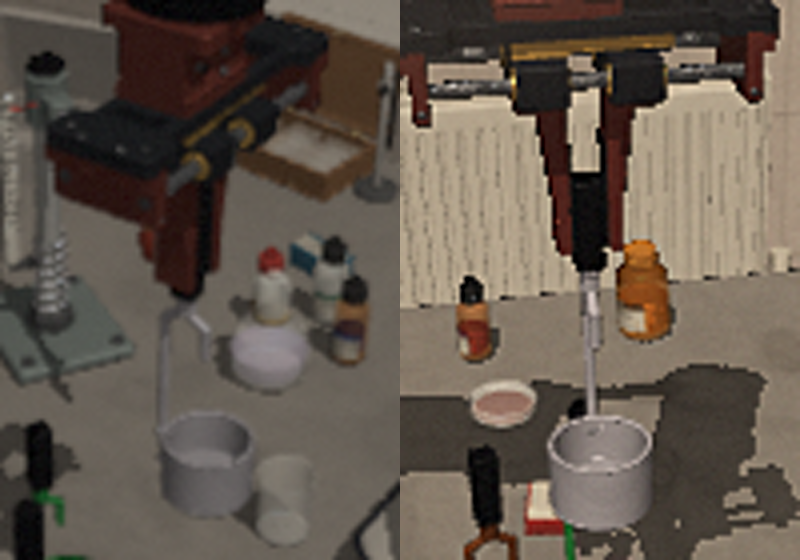

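Run:
```python
from h import *
np.set_printoptions(precision=1,suppress=True)
print(tri([("scene",(361.4,217.2)),("side",(294.8,210.4))]))
a=np.arctan2(191-23.2,723.9-621.5);print(np.degrees(a))
# hook peak and free leg expected
for m in [(0,0,42),(-19,0,122),(-5,0,96),(-33,0,50)]:
    X=np.array([428.7+m[1],-135.5-m[0],202.5+m[2]]); print(m,proj("scene",X),proj("side",X))
```

```text
(array([ 430.2, -131.9,  245.7]), [[0.1, 1.0], [0.5, -1.5]])
58.606358231793436
(0, 0, 42) [[362.5 219.4]] [[294.9 210.4]]
(-19, 0, 122) [[356.7 189. ]] [[292.3 172.9]]
(-5, 0, 96) [[361.5 200.3]] [[293.7 187.2]]
(-33, 0, 50) [[351.  211.9]] [[292.4 199.3]]
```

Run:
```python
from h import *
s=st(); plan(s['tcp_pos'],s['eef_rot'],[585.8,80.1,345],Rtool(58.6),15,0)
```

```text
t 5.95 p [ 428.7 -116.5  351.6] F [ 1.05  0.85 -4.33] T [-0.009  0.036 -0.018] op 15.8 yaz -0.11
[[[1.31, 1.05, 0.04, 0.0, 0.0, -0.783, 0.0], [1.24, 1.13, 0.05, 0.0, 0.0, -0.783, 0.0], [1.16, 1.21, 0.04, 0.0, 0.0, -0.783, 0.0], [1.07, 1.29, 0.04, 0.0, 0.0, -0.783, 0.0], [0.98, 1.36, 0.05, 0.0, 0.0, -0.783, 0.0]]]
[[[0.89, 1.43, 0.04, 0.0, 0.0, -0.783, 0.0], [0.79, 1.48, 0.05, 0.0, 0.0, -0.783, 0.0], [0.68, 1.53, 0.04, 0.0, 0.0, -0.783, 0.0], [0.58, 1.58, 0.04, 0.0, 0.0, -0.783, 0.0], [0.47, 1.61, 0.05, 0.0, 0.0, -0.783, 0.0]]]
[[[0.36, 1.64, 0.04, 0.0, 0.0, -0.783, 0.0], [0.25, 1.66, 0.04, 0.0, 0.0, -0.783, 0.0], [0.13, 1.67, 0.05, 0.0, 0.0, -0.783, 0.0], [0.01, 1.68, 0.04, 0.0, 0.0, -0.783, 0.0], [-0.09, 1.67, 0.04, 0.0, 0.0, -0.783, 0.0]]]
```

Request:
{"method": "jog_arm", "body": {
  "motion": [
    [[1.31,1.05,0.04,0,0,-0.78,0],[1.24,1.13,0.04,0,0,-0.78,0],[1.16,1.21,0.04,0,0,-0.78,0],[1.07,1.29,0.04,0,0,-0.78,0],[0.98,1.36,0.04,0,0,-0.78,0]]
  ]
}}

```text
time: 6.45
tcp_pos: [481.5, -50.6, 349.6]
eef_rot: [[-0.335, 0.942, 0.0], [0.942, 0.335, -0.0], [-0.0, 0.0, -1.0]]
wrist_force: [0.0, -0.1, -3.8]
opening: 16.1
```

Request:
{"method": "jog_arm", "body": {
  "motion": [
    [[0.89,1.43,0.04,0,0,-0.78,0],[0.79,1.48,0.04,0,0,-0.78,0],[0.68,1.53,0.04,0,0,-0.78,0],[0.58,1.58,0.04,0,0,-0.78,0],[0.47,1.61,0.04,0,0,-0.78,0]]
  ]
}}

```text
time: 6.95
tcp_pos: [534.1, 15.0, 347.5]
eef_rot: [[-0.63, 0.777, -0.0], [0.777, 0.63, -0.0], [0.0, -0.0, -1.0]]
wrist_force: [1.1, -0.5, -3.3]
opening: 16.2
```

Request:
{"method": "jog_arm", "body": {
  "motion": [
    [[0.36,1.64,0.04,0,0,-0.78,0],[0.25,1.66,0.04,0,0,-0.78,0],[0.13,1.67,0.04,0,0,-0.78,0],[0.01,1.68,0.04,0,0,-0.78,0],[-0.09,1.67,0.04,0,0,-0.8,0]]
  ]
}}

```text
time: 7.45
tcp_pos: [586.6, 80.4, 345.3]
eef_rot: [[-0.854, 0.52, -0.0], [0.52, 0.854, -0.0], [0.0, -0.0, -1.0]]
wrist_force: [0.4, 0.4, -4.2]
opening: 15.9
```

Request:
{"method": "jog_arm", "body": {
  "motion": [
    [[0,0,0,0,0,0,0],[0,0,0,0,0,0,0],[0,0,0,0,0,0,0],[0,0,0,0,0,0,0],[0,0,0,0,0,0,0]]
  ]
}}

```text
time: 7.95
tcp_pos: [585.9, 79.3, 346.0]
eef_rot: [[-0.852, 0.523, 0.001], [0.523, 0.852, -0.0], [-0.0, 0.0, -1.0]]
wrist_force: [0.1, -0.4, -4.0]
opening: 16.1
```

Run:
```python
from h import *
import pickle
s=st(); p=camera_params("wrist"); im=capture("wrist")[:,:,::-1]; pickle.dump((s,p),open("w5.pkl","wb"));st()
cv2.imwrite("pics/w5.png",im)
a=capture("scene")[:,:,::-1];b=capture("side")[:,:,::-1];st()
f=lambda im,x,y,w,h,s:cv2.resize(im[y:y+h,x:x+w],None,fx=s,fy=s,interpolation=cv2.INTER_CUBIC)
cv2.imwrite("pics/c5.png",np.hstack([f(a,275,80,100,140,4),f(b,310,80,100,140,4)]))
for n,u in [("groove",[637,48.8,236]),("end",[621.4,23.2,236]),("root",[724,191,235])]: print(n,proj(p,u))
```

```text
t 7.95 p [585.9  79.3 346. ] F [ 0.09 -0.37 -4.04] T [ 0.005  0.089 -0.051] op 16.1 yaz 58.44
t 8.0 p [586.   79.4 346. ] F [ 0.81 -0.09 -4.59] T [ 0.03   0.054 -0.02 ] op 16.1 yaz 58.45
t 8.1 p [586.1  79.5 345.9] F [-0.11 -0.63 -4.31] T [ 0.021 -0.031  0.018] op 16.0 yaz 58.46
groove [[326.84971416 265.5848095 ]]
end [[291.01074794 265.65762747]]
root [[525.58164951 264.96243998]]
```

View pics/w5.png

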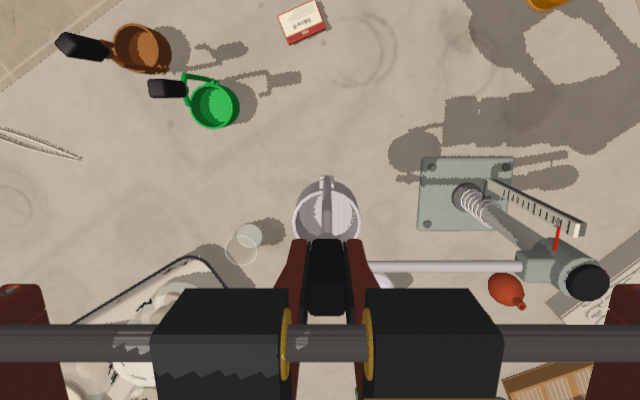

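View pics/c5.png

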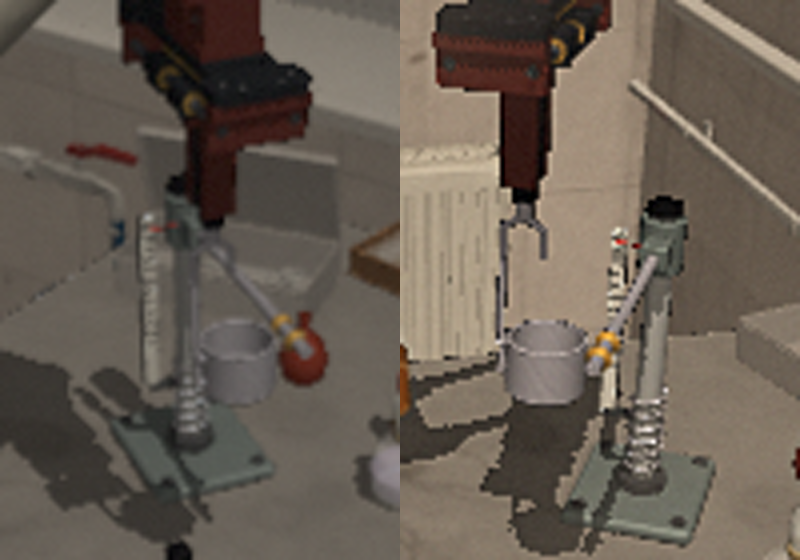

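The wrist view shows the bar running along row 267 from x=370 to 520, parallel to the jaw axis. The side view shows the hook opening facing the bar. I'll now get precise bar and collar positions.

Run:
```python
from h import *
import pickle
np.set_printoptions(precision=2,suppress=True)
s,p=pickle.load(open("w5.pkl","rb"))
im=cv2.imread("pics/w5.png")
g=im.astype(int).sum(2)
for c in (390,420,450,480,505): print(c,im[256:278,c].mean(1).astype(int))
for n in("scene","side"):
    a=cv2.imread(f"pics/{n}0.png"); h=cv2.cvtColor(a,cv2.COLOR_BGR2HSV)
    x0,y0=(330,150) if n=="scene" else (350,155)
    m=((h[...,0]>12)&(h[...,0]<30)&(h[...,1]>110)&(h[...,2]>90))[y0:y0+25,x0:x0+35]
    k,l,stt,cc=cv2.connectedComponentsWithStats(m.astype(np.uint8)); print(n,k,stt[1:,4],cc[1:]+[x0,y0])
    print("\n".join("".join("#" if v else "." for v in r) for r in m))
```

```text
390 [164 165 166 166 148 115 141 160 172 184 191 191 189 185 180 171 143 114
 114 114 114 114]
420 [171 172 172 165 138 116 141 159 171 183 189 190 189 185 182 175 166 172
 172 171 171 170]
450 [165 164 165 159 134 117 140 159 171 182 188 191 191 186 184 176 163 167
 168 167 167 167]
480 [166 166 165 153 122 120 142 158 171 181 188 191 191 187 186 179 164 167
 166 167 167 168]
505 [171 170 170 156 124 121 142 158 170 181 188 192 192 188 186 179 134  52
  56  60  64  68]
scene 3 [ 9 10] [[344.56 159.89]
 [348.   163.5 ]]
...................................
...................................
...................................
...................................
...................................
...................................
...................................
...................................
...................................
..............###..................
.............###.#.................
.............##....................
...................##..............
..................###..............
................###................
................##................
[... 555 characters left out ...]
................
...................................
...................................
..........####.....................
.........#####.....................
.........#...##....................
.........#...##....................
.......#####..#....................
.......######......................
......##...##......................
...........##......................
............#......................
...................................
...................................
...................................
...................................
...................................
...................................
...................................
...................................
```

Run:
```python
from h import *
import pickle
np.set_printoptions(precision=2,suppress=True)
s,p=pickle.load(open("w5.pkl","rb"))
for d in (0,-.4):
    print(tri([("scene",(347.0+d,162.9+d)),("side",(361.1+d,166.8+d))]),tri([("scene",(351.6+d,167.6+d)),("side",(358.2+d,172.4+d))])[0])
A,B=ray(p,(400,266.3),235.5),ray(p,(500,266.1),235.5); u=(B-A)/np.linalg.norm(B-A); print(A,u,np.degrees(np.arctan2(u[1],u[0])))
for g in ([637,48.8],[636.6,48.0]):
    g=np.array([*g,235.5]); q=A+u*((g-A)@u); print("proj",q)
    tcp=s['tcp_pos']; print("offset tool xy", s['eef_rot'].T@(q-tcp))
```

```text
(array([637.57,  49.94, 235.45]), [[-0.0, -0.2], [-0.1, 0.3]]) [621.46  23.18 235.56]
(array([636.77,  50.82, 236.63]), [[-0.0, -0.1], [-0.1, 0.2]]) [620.69  24.07 236.7 ]
[669.81 100.63 235.5 ] [0.52 0.85 0.  ] 58.64106575008091
proj [637.89  48.26 235.5 ]
offset tool xy [-60.47   0.72 110.57]
proj [637.43  47.5  235.5 ]
offset tool xy [-60.47  -0.17 110.57]
```

```bash
cat >> h.py <<'E'
xd=np.array([np.cos(np.radians(-31.4)),np.sin(np.radians(-31.4)),0]); yd=np.array([np.cos(np.radians(58.6)),np.sin(np.radians(58.6)),0])
BAR=np.array([638.1,49.3,235.5])   # groove
def tcp_for(bar,zb,th):  # bar axis at dipper (-19,0,zb), tilt th
    return bar+(148.9-zb)*(np.sin(th)*xd+np.cos(th)*np.array([0,0,1]))
def RT(th): return Rtool(58.6,yd*th)
E
python3 - <<'E'
from h import *
s=st(); th=np.radians(10)
A=tcp_for(BAR,69,th)-60*xd; B=tcp_for(BAR,69,th); C=tcp_for(BAR,108,th)
print(A,B,C)
plan(s['tcp_pos'],s['eef_rot'],A,RT(th),5,0)
plan(A,RT(th),B,RT(th),10,0)
plan(B,RT(th),C,RT(th),10,0)
E
```

```text
t 8.1 p [586.1  79.5 345.9] F [-0.11 -0.63 -4.31] T [ 0.021 -0.031  0.018] op 16.0 yaz 58.46
[598.72953365  73.3318353  314.18613947] [649.94258149  42.07125739 314.18613947] [644.16209741  45.59967994 275.7786371 ]
[[[-0.28, 0.03, 0.63, 0.001, 0.401, -0.005, 0.0], [-0.3, 0.02, 0.63, 0.001, 0.401, -0.005, 0.0], [-0.33, 0.03, 0.61, 0.001, 0.401, -0.005, 0.0], [-0.34, 0.03, 0.6, 0.001, 0.401, -0.005, 0.0], [-0.37, 0.02, 0.59, 0.001, 0.401, -0.005, 0.0]]]
[[[-0.59, 0.0, -0.1, 0.0, 0.0, 0.0, 0.0], [-0.59, 0.0, -0.11, 0.0, 0.0, 0.0, 0.0], [-0.59, 0.0, -0.1, 0.0, 0.0, 0.0, 0.0], [-0.59, 0.0, -0.11, 0.0, 0.0, 0.0, 0.0], [-0.59, 0.0, -0.1, 0.0, 0.0, 0.0, 0.0]]]
[[[-0.6, 0.0, -0.11, 0.0, 0.0, 0.0, 0.0], [-0.59, 0.0, -0.1, 0.0, 0.0, 0.0, 0.0], [-0.59, 0.0, -0.1, 0.0, 0.0, 0.0, 0.0], [-0.59, 0.0, -0.11, 0.0, 0.0, 0.0, 0.0], [-0.59, 0.0, -0.1, 0.0, 0.0, 0.0, 0.0]]]
[[[0.0, 0.0, 0.39, 0.0, 0.0, 0.0, 0.0], [0.0, 0.0, 0.39, 0.0, 0.0, 0.0, 0.0], [0.0, 0.0, 0.39, 0.0, 0.0, 0.0, 0.0], [0.0, 0.0, 0.39, 0.0, 0.0, 0.0, 0.0], [0.0, 0.0, 0.39, 0.0, 0.0, 0.0, 0.0]]]
[[[0.0, 0.0, 0.39, 0.0, 0.0, 0.0, 0.0], [0.0, 0.0, 0.39, 0.0, 0.0, 0.0, 0.0], [0.0, 0.0, 0.39, 0.0, 0.0, 0.0, 0.0], [0.0, 0.0, 0.39, 0.0, 0.0, 0.0, 0.0], [0.0, 0.0, 0.39, 0.0, 0.0, 0.0, 0.0]]]
```

Request:
{"method": "jog_arm", "body": {
  "motion": [
    [[-0.28,0.03,0.62,0,0.4,0,0],[-0.3,0.03,0.62,0,0.4,0,0],[-0.33,0.03,0.61,0,0.4,0,0],[-0.34,0.03,0.6,0,0.4,0,0],[-0.37,0.02,0.59,0,0.4,0,0]]
  ]
}}

```text
time: 8.6
tcp_pos: [599.4, 73.2, 312.7]
eef_rot: [[-0.839, 0.523, -0.152], [0.515, 0.852, 0.092], [0.178, -0.001, -0.984]]
wrist_force: [0.1, -0.5, -3.9]
opening: 15.5
```

Request:
{"method": "jog_arm", "body": {
  "motion": [
    [[0,0,0,0,0,0,0],[0,0,0,0,0,0,0],[0,0,0,0,0,0,0],[0,0,0,0,0,0,0],[0,0,0,0,0,0,0]]
  ]
}}

```text
time: 9.1
tcp_pos: [598.7, 73.9, 315.0]
eef_rot: [[-0.84, 0.522, -0.147], [0.514, 0.853, 0.091], [0.172, 0.001, -0.985]]
wrist_force: [0.0, -0.1, -4.2]
opening: 15.9
```

Run:
```python
from h import *
s=st(); th=np.radians(10);print(np.degrees(Ro.from_matrix(RT(th).T@s['eef_rot']).as_rotvec()))
A=tcp_for(BAR,69,th)-60*xd;print(s['tcp_pos']-A)
a=capture("scene")[:,:,::-1];b=capture("side")[:,:,::-1];st()
f=lambda im,x,y,w,h,s:cv2.resize(im[y:y+h,x:x+w],None,fx=s,fy=s,interpolation=cv2.INTER_CUBIC)
cv2.imwrite("pics/c6.png",np.hstack([f(a,285,100,80,110,5),f(b,320,100,80,110,5)]))
```

```text
t 9.1 p [598.7  73.9 315. ] F [ 0.01 -0.12 -4.18] T [-0.152 -0.216  0.005] op 15.9 yaz 58.52
[-0.05745296 -0.07372726  0.0759111 ]
[-0.04402171  0.54267107  0.82725237]
t 9.2 p [598.7  73.8 314.7] F [-0.65 -0.3  -4.35] T [-0.124 -0.223 -0.048] op 15.6 yaz 58.51
```

View pics/c6.png

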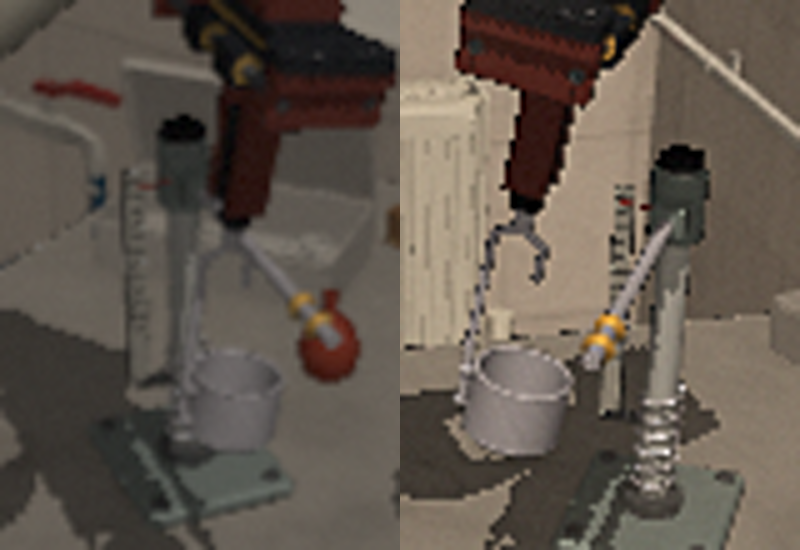

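Side view: the hook is tilted 10° and faces the collars. The free leg's end is above bar level and the cup rim is below it. I'm advancing 60 mm.

Request:
{"method": "jog_arm", "body": {
  "motion": [
    [[-0.59,0,-0.1,0,0,0,0],[-0.59,0,-0.1,0,0,0,0],[-0.59,0,-0.1,0,0,0,0],[-0.59,0,-0.1,0,0,0,0],[-0.59,0,-0.1,0,0,0,0]]
  ]
}}

```text
time: 9.7
tcp_pos: [625.0, 57.5, 313.7]
eef_rot: [[-0.839, 0.523, -0.148], [0.515, 0.852, 0.091], [0.174, -0.0, -0.985]]
wrist_force: [0.1, 0.4, -3.8]
opening: 15.4
```

Request:
{"method": "jog_arm", "body": {
  "motion": [
    [[-0.59,0,-0.1,0,0,0,0],[-0.59,0,-0.1,0,0,0,0],[-0.59,0,-0.1,0,0,0,0],[-0.59,0,-0.1,0,0,0,0],[-0.59,0,-0.1,0,0,0,0]]
  ]
}}

```text
time: 10.2
tcp_pos: [650.3, 42.1, 313.7]
eef_rot: [[-0.84, 0.523, -0.148], [0.515, 0.853, 0.091], [0.174, 0.0, -0.985]]
wrist_force: [0.6, 0.2, -4.7]
opening: 15.7
```

Request:
{"method": "jog_arm", "body": {
  "motion": [
    [[0,0,0,0,0,0,0],[0,0,0,0,0,0,0],[0,0,0,0,0,0,0],[0,0,0,0,0,0,0],[0,0,0,0,0,0,0]]
  ]
}}

```text
time: 10.7
tcp_pos: [649.7, 42.5, 314.0]
eef_rot: [[-0.84, 0.522, -0.148], [0.515, 0.853, 0.091], [0.173, 0.0, -0.985]]
wrist_force: [0.0, 0.7, -4.3]
opening: 15.9
```

Run:
```python
from h import *
import pickle
s=st(); th=np.radians(10);print(np.degrees(Ro.from_matrix(RT(th).T@s['eef_rot']).as_rotvec()))
B=tcp_for(BAR,69,th);e=s['tcp_pos']-B;print("err xd,yd,z",e@xd,e@yd,e[2])
a=capture("scene")[:,:,::-1];b=capture("side")[:,:,::-1];p=camera_params("wrist");w=capture("wrist")[:,:,::-1];st()
cv2.imwrite("pics/w7.png",w);pickle.dump((s,p),open("w7.pkl","wb"))
f=lambda im,x,y,w,h,s:cv2.resize(im[y:y+h,x:x+w],None,fx=s,fy=s,interpolation=cv2.INTER_CUBIC)
cv2.imwrite("pics/c7.png",np.hstack([f(a,315,115,66,90,6),f(b,330,115,66,90,6)]))
```

```text
t 10.7 p [649.7  42.5 314. ] F [ 0.04  0.66 -4.32] T [-0.17  -0.131 -0.008] op 15.9 yaz 58.5
[-0.02511225 -0.01239555  0.09381524]
err xd,yd,z -0.38572063227008285 0.2480439860807509 -0.22179995039749656
t 10.85 p [649.8  42.4 313.9] F [-0.35 -0.1  -4.13] T [-0.109 -0.213 -0.027] op 15.8 yaz 58.5
```

View pics/c7.png

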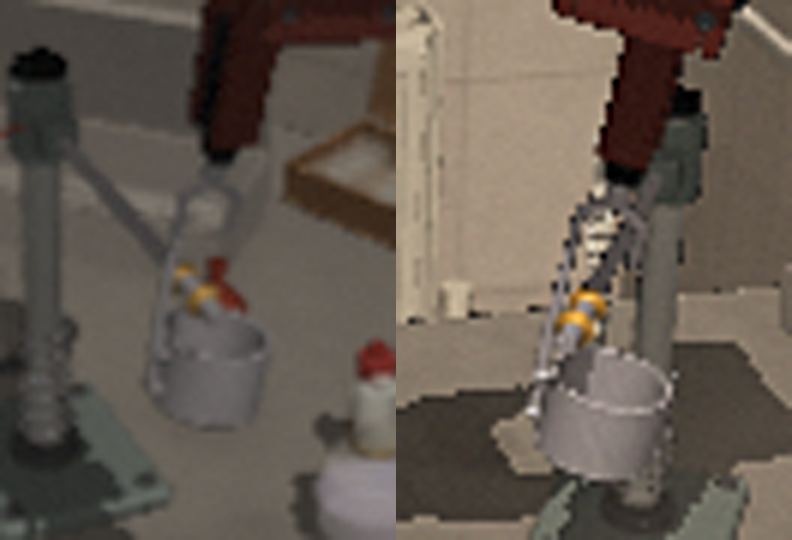

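View pics/w7.png

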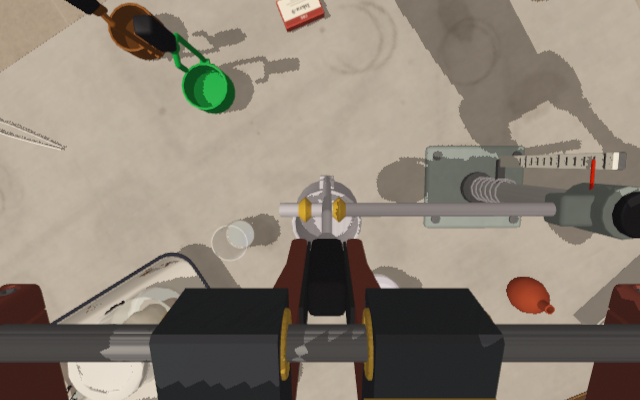

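The wrist view shows collars at about (305,210) and (339,210) with the rod between them at x=326. I'll zoom in to centre it.

Run:
```python
from h import *
import pickle
np.set_printoptions(precision=1,suppress=True)
a=cv2.imread("pics/w7.png");cv2.imwrite("pics/w7c.png",cv2.resize(a[165:245,270:370],None,fx=8,fy=8,interpolation=cv2.INTER_CUBIC))
s,p=pickle.load(open("w7.pkl","rb"))
# model points
for yb in (-3,0,):
  o=BAR+yb*yd
  for t in (-30,-17,-7.5,0,7.5,17): print(yb,t,proj(p,o+t*yd)[0])
```

```text
-3 -30 [279.1 209. ]
-3 -17 [297.5 209. ]
-3 -7.5 [310.9 209. ]
-3 0 [321.5 209. ]
-3 7.5 [332.1 209. ]
-3 17 [345.5 209. ]
0 -30 [283.4 209. ]
0 -17 [301.7 209. ]
0 -7.5 [315.1 209. ]
0 0 [325.7 209. ]
0 7.5 [336.3 209. ]
0 17 [349.7 209. ]
```

View pics/w7c.png

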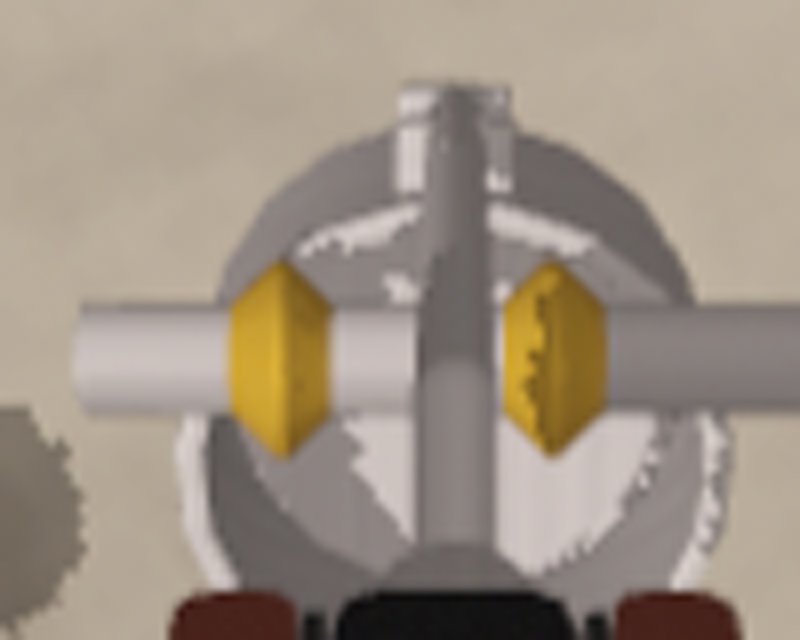

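The rod is 4.8 px (3.4 mm) inward of mid-groove, so I'm shifting outward while lowering to just short of contact.

Request:
{"method": "jog_arm", "body": {
  "motion": [
    [[0,-0.17,0.6,0,0,0,0],[0,-0.17,0.8,0,0,0,0],[0,0,0.8,0,0,0,0],[0,0,0.8,0,0,0,0],[0,0,0.7,0,0,0,0]]
  ]
}}

```text
time: 11.35
tcp_pos: [642.4, 42.9, 276.3]
eef_rot: [[-0.84, 0.523, -0.149], [0.515, 0.853, 0.091], [0.174, -0.0, -0.985]]
wrist_force: [0.3, 0.1, -4.2]
opening: 15.6
```

Request:
{"method": "jog_arm", "body": {
  "motion": [
    [[0,0,0.2,0,0,0,0],[0,0,0,0,0,0,0],[0,0,0,0,0,0,0],[0,0,0,0,0,0,0],[0,0,0,0,0,0,0]]
  ]
}}

```text
time: 11.85
tcp_pos: [642.5, 42.9, 275.8]
eef_rot: [[-0.84, 0.523, -0.147], [0.515, 0.853, 0.091], [0.173, 0.0, -0.985]]
wrist_force: [0.6, 0.1, -5.0]
opening: 16.0
```

```bash
sed -i 's/^BAR=.*/BAR=np.array([638.1,49.3,235.5])-3.4*yd/' h.py
cat >> h.py <<'E'
def crops(name,cx=345,cy=160,sx=362,sy=165):
    import pickle
    s=st(); p=camera_params("wrist");w=capture("wrist")[:,:,::-1];a=capture("scene")[:,:,::-1];b=capture("side")[:,:,::-1];st()
    pickle.dump((s,p),open(name+".pkl","wb")); cv2.imwrite(f"pics/{name}_w.png",w)
    f=lambda im,x,y,w,h,s:cv2.resize(im[y:y+h,x:x+w],None,fx=s,fy=s,interpolation=cv2.INTER_CUBIC)
    cv2.imwrite(f"pics/{name}.png",np.hstack([f(a,cx-25,cy-45,50,90,5),f(b,sx-25,sy-45,50,90,5),f(w,285,155,60,90,5)]))
    return s
E
python3 - <<'E'
from h import *
s=crops("c8"); th=np.radians(10);B=tcp_for(BAR,108,th);e=s['tcp_pos']-B;print("err xd,yd,z",e@xd,e@yd,e[2])
E
```

```text
t 11.85 p [642.5  42.9 275.8] F [ 0.57  0.11 -5.01] T [-0.121 -0.218 -0.063] op 16.0 yaz 58.49
t 12.0 p [642.4  43.  275.5] F [ 0.46  0.72 -3.33] T [-0.138 -0.179 -0.045] op 15.8 yaz 58.49
err xd,yd,z -0.04711934556287427 0.26551885799301717 0.002516675699780535
```

View pics/c8.png

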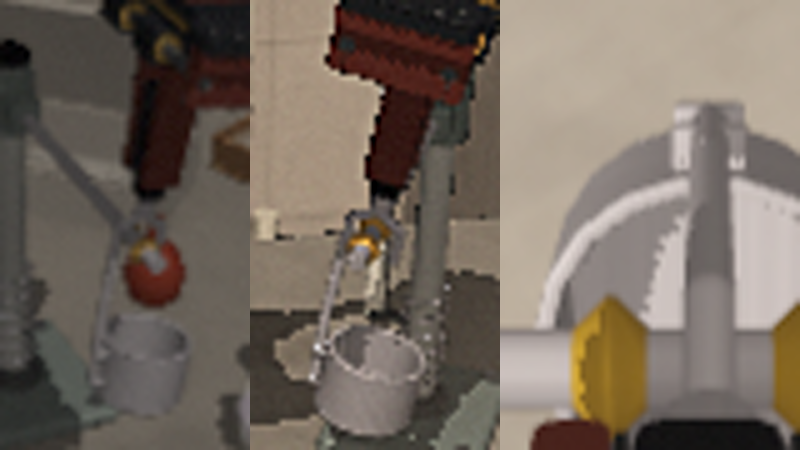

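The hook straddles the bar and the rod is centred between the collars. I'm lowering into contact, then straight down.

Request:
{"method": "jog_arm", "body": {
  "motion": [
    [[0,-0.03,0.2,0,0,0,0],[0,0,0.2,0,0,0,0],[0,0,0.2,0,0,0,0],[0,0,0.2,0,0,0,0],[-0.02,0,0.1,0,0,0,0]]
  ]
}}

```text
time: 12.5
tcp_pos: [640.9, 43.5, 266.1]
eef_rot: [[-0.84, 0.523, -0.148], [0.515, 0.853, 0.091], [0.174, -0.0, -0.985]]
wrist_force: [-0.4, 0.0, -4.7]
opening: 15.7
```

Request:
{"method": "jog_arm", "body": {
  "motion": [
    [[-0.03,0,0.2,0,0,0,0],[-0.04,0,0.2,0,0,0,0],[-0.03,0,0.2,0,0,0,0],[-0.04,0,0.2,0,0,0,0],[-0.03,0,0.2,0,0,0,0]]
  ]
}}

```text
time: 13.0
tcp_pos: [640.9, 43.5, 256.2]
eef_rot: [[-0.84, 0.523, -0.148], [0.515, 0.853, 0.091], [0.174, 0.0, -0.985]]
wrist_force: [-0.2, -0.5, -3.7]
opening: 15.7
```

Request:
{"method": "jog_arm", "body": {
  "motion": [
    [[-0.03,0,0.2,0,0,0,0],[-0.04,0,0.2,0,0,0,0],[-0.03,0,0.2,0,0,0,0],[-0.04,0,0.2,0,0,0,0],[-0.03,0,0.2,0,0,0,0]]
  ]
}}

```text
time: 13.5
tcp_pos: [640.9, 43.5, 246.1]
eef_rot: [[-0.84, 0.523, -0.148], [0.515, 0.853, 0.091], [0.173, 0.0, -0.985]]
wrist_force: [0.8, -0.5, -2.3]
opening: 16.2
```

Run:
```python
from h import *
s=crops("c9",cy=172,sy=175); th=np.radians(10);B=tcp_for(BAR,116,th);e=s['tcp_pos']-B;print("err xd,yd,z",e@xd,e@yd,e[2], "F in xd,yd",s['wrist_force']@xd,s['wrist_force']@yd)
```

```text
t 13.5 p [640.9  43.5 246.1] F [ 0.78 -0.47 -2.33] T [-0.103 -0.08  -0.017] op 16.2 yaz 58.49
t 13.65 p [640.9  43.5 246. ] F [-0.08  0.61 -3.19] T [-0.098 -0.127 -0.024] op 15.9 yaz 58.49
err xd,yd,z -0.2620766101592296 -0.10714074398709213 -21.819310188150553 F in xd,yd 0.9122688038077901 0.005172781661942996
```

View pics/c9.png

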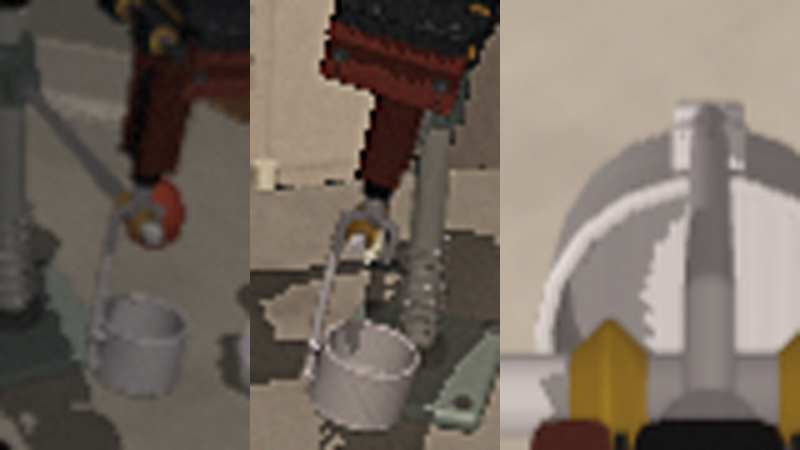

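Request:
{"method": "jog_arm", "body": {
  "motion": [
    [[-0.03,0,0.2,0,0,0,0],[-0.04,0,0.2,0,0,0,0],[-0.03,0,0.2,0,0,0,0],[-0.04,0,0.2,0,0,0,0],[-0.03,0,0.2,0,0,0,0]]
  ]
}}

```text
time: 14.15
tcp_pos: [640.9, 43.5, 235.9]
eef_rot: [[-0.84, 0.523, -0.148], [0.515, 0.853, 0.091], [0.173, 0.0, -0.985]]
wrist_force: [0.7, -0.2, -1.2]
opening: 16.0
```

Request:
{"method": "jog_arm", "body": {
  "motion": [
    [[-0.03,0,0.2,0,0,0,0],[-0.04,0,0.2,0,0,0,0],[-0.03,0,0.15,0,0,0,0],[-0.03,0,0.15,0,0,0,0],[-0.02,0,0.1,0,0,0,0]]
  ]
}}

```text
time: 14.65
tcp_pos: [640.9, 43.5, 227.8]
eef_rot: [[-0.84, 0.523, -0.148], [0.515, 0.853, 0.091], [0.174, -0.0, -0.985]]
wrist_force: [-0.3, -0.5, -0.9]
opening: 15.9
```

Request:
{"method": "jog_arm", "body": {
  "motion": [
    [[-0.02,0,0.1,0,0,0,0],[-0.02,0,0.1,0,0,0,0],[-0.02,0,0.1,0,0,0,0],[-0.02,0,0.1,0,0,0,0],[-0.02,0,0.1,0,0,0,0]]
  ]
}}

```text
time: 15.15
tcp_pos: [641.0, 43.4, 222.7]
eef_rot: [[-0.84, 0.523, -0.148], [0.515, 0.853, 0.091], [0.174, -0.0, -0.985]]
wrist_force: [-0.8, -0.4, -1.2]
opening: 15.9
```

Run:
```python
from h import *
s=crops("c10",cy=180,sy=182); 
for i in range(4): capture("side"); st()
```

```text
t 15.15 p [641.   43.4 222.7] F [-0.78 -0.37 -1.2 ] T [-0.099  0.087  0.005] op 15.9 yaz 58.49
t 15.3 p [641.   43.5 222.7] F [-1.29  0.65 -1.31] T [-0.014  0.04   0.002] op 15.8 yaz 58.49
t 15.35 p [641.   43.5 222.8] F [-1.56  0.05 -0.86] T [-0.043  0.032  0.021] op 16.3 yaz 58.49
t 15.4 p [641.   43.4 222.8] F [ 0.19 -0.32 -0.88] T [-0.105  0.041  0.029] op 15.7 yaz 58.49
t 15.45 p [641.   43.5 222.8] F [-1.19 -0.01 -0.64] T [-0.099  0.062  0.049] op 16.1 yaz 58.5
t 15.5 p [641.   43.5 222.8] F [-0.47 -0.38 -1.07] T [-0.051  0.087  0.069] op 15.9 yaz 58.49
```

View pics/c10.png

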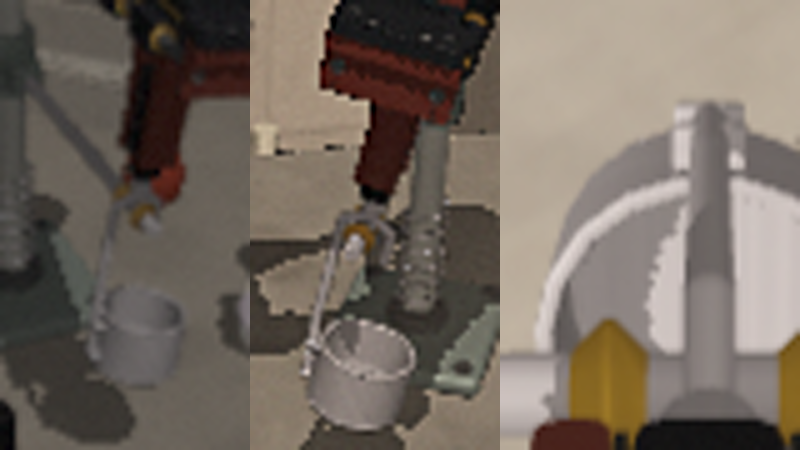

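Fz is about -1.0 N at z = 222.8, so about 12 mm remain. There is about 0.8 N of sideways push toward -x of the dipper, so I'm yielding slightly that way.

Request:
{"method": "jog_arm", "body": {
  "motion": [
    [[-0.01,0,0.1,0,0,0,0],[-0.01,0,0.1,0,0,0,0],[-0.01,0,0.1,0,0,0,0],[-0.01,0,0.1,0,0,0,0],[-0.01,0,0.1,0,0,0,0]]
  ]
}}

```text
time: 16.0
tcp_pos: [640.9, 43.5, 217.7]
eef_rot: [[-0.84, 0.523, -0.148], [0.515, 0.852, 0.091], [0.173, 0.0, -0.985]]
wrist_force: [0.4, -0.5, -0.6]
opening: 15.8
```

Request:
{"method": "jog_arm", "body": {
  "motion": [
    [[-0.01,0,0.1,0,0,0,0],[-0.01,0,0.1,0,0,0,0],[0,0,0,0,0,0,0],[0,0,0,0,0,0,0],[0,0,0,0,0,0,0]]
  ]
}}

```text
time: 16.5
tcp_pos: [640.6, 43.7, 215.9]
eef_rot: [[-0.84, 0.523, -0.148], [0.515, 0.853, 0.091], [0.173, 0.0, -0.985]]
wrist_force: [-0.4, -1.5, -0.4]
opening: 15.5
```

```bash
cat >> h.py <<'E'
def avg(n=8):
    F=[];T=[]
    for i in range(n):
        capture("side"); s=state(); F.append(s['wrist_force']);T.append(s['ft_torque'])
    F=np.mean(F,0);T=np.mean(T,0)
    print("t",round(s['time'],2),"z",round(s['tcp_pos'][2],2),"F xd,yd,z",np.round([F@xd,F@yd,F[2]],2),"T xd,yd,z",np.round([T@xd,T@yd,T[2]],3),"op",round(s['opening'],1))
E
python3 -c "
from h import *
avg(10)"
```

```text
t 17.0 z 215.77 F xd,yd,z [ 1.1  -0.41 -0.17] T xd,yd,z [-0.059 -0.312  0.016] op 15.9
```

The sideways force has reversed to +1.1 N, so the fit is stiff. I'm shifting back 0.3 mm and lowering another 1 mm.

Request:
{"method": "jog_arm", "body": {
  "motion": [
    [[-0.02,0,0.05,0,0,0,0],[-0.02,0,0.05,0,0,0,0],[0,0,0,0,0,0,0],[0,0,0,0,0,0,0],[0,0,0,0,0,0,0]]
  ]
}}

```text
time: 17.5
tcp_pos: [640.7, 43.7, 214.7]
eef_rot: [[-0.84, 0.523, -0.148], [0.515, 0.853, 0.091], [0.174, -0.0, -0.985]]
wrist_force: [-0.2, -0.9, -0.5]
opening: 15.9
```

```bash
python3 -c "
from h import *
avg(10)"
```

```text
t 18.0 z 214.68 F xd,yd,z [-0.36 -0.3  -0.08] T xd,yd,z [-0.066  0.001 -0.001] op 15.8
```

Nearly balanced: F ≈ (-0.4,-0.3,-0.1) N and the moment about the bar is about 0. I'm making a last 0.5 mm correction, then averaging again.

Request:
{"method": "jog_arm", "body": {
  "motion": [
    [[0,0,0.03,0,0,0,0],[0.01,0,0.03,0,0,0,0],[0,0,0,0,0,0,0],[0,0,0,0,0,0,0],[0,0,0,0,0,0,0]]
  ]
}}

```text
time: 18.5
tcp_pos: [640.7, 43.7, 214.2]
eef_rot: [[-0.84, 0.523, -0.148], [0.515, 0.853, 0.091], [0.173, 0.0, -0.985]]
wrist_force: [0.4, -0.2, 1.0]
opening: 15.9
```

```bash
python3 -c "
from h import *
avg(24); crops('c11',cy=182,sy=185)"
```

```text
t 19.7 z 214.16 F xd,yd,z [ 0.39 -0.25 -0.08] T xd,yd,z [-0.048 -0.138  0.004] op 15.5
t 19.7 p [640.6  43.7 214.2] F [ 0.51 -0.86  0.04] T [-0.13  -0.118  0.02 ] op 15.5 yaz 58.49
t 19.85 p [640.6  43.7 214.1] F [ 0.12 -0.59 -0.33] T [-0.168 -0.149  0.036] op 15.6 yaz 58.49
```

View pics/c11.png

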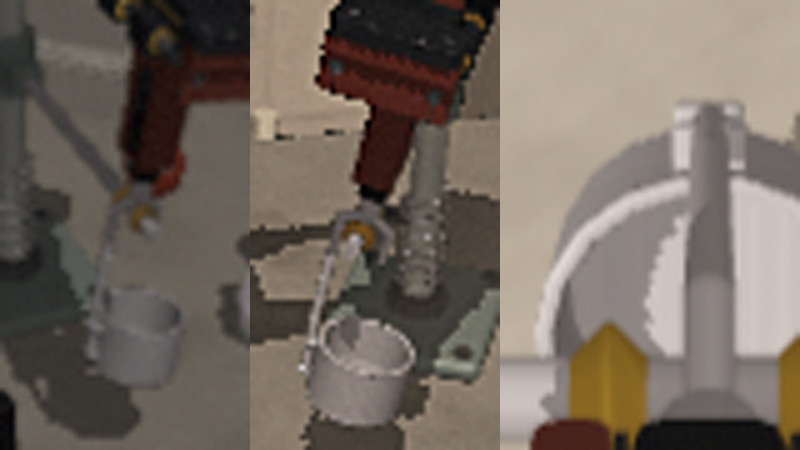

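The vertical load is now off the gripper (Fz -0.08 ± 0.1 N). I'm taking half of the 0.1 mm back, then easing the jaws open a little.

Request:
{"method": "jog_arm", "body": {
  "motion": [
    [[-0.005,0,0,0,0,0,0],[0,0,0,0,0,0,0],[0,0,0,0,0,0,0.18],[0,0,0,0,0,0,0.185],[0,0,0,0,0,0,0.19]]
  ]
}}

```text
time: 20.35
tcp_pos: [640.6, 43.7, 214.1]
eef_rot: [[-0.84, 0.523, -0.148], [0.515, 0.853, 0.091], [0.174, 0.0, -0.985]]
wrist_force: [-0.3, -0.3, -0.4]
opening: 16.5
```

```bash
python3 -c "
from h import *
avg(6); crops('c12',cy=182,sy=185)"
```

```text
t 20.65 z 214.11 F xd,yd,z [0.08 0.01 0.43] T xd,yd,z [-0.019 -0.08  -0.002] op 16.5
t 20.65 p [640.6  43.7 214.1] F [0.   0.9  0.11] T [-0.044 -0.085  0.054] op 16.5 yaz 58.49
t 20.8 p [640.6  43.7 214.1] F [-0.36 -0.01 -0.07] T [-0.057 -0.092 -0.019] op 16.4 yaz 58.49
```

View pics/c12.png

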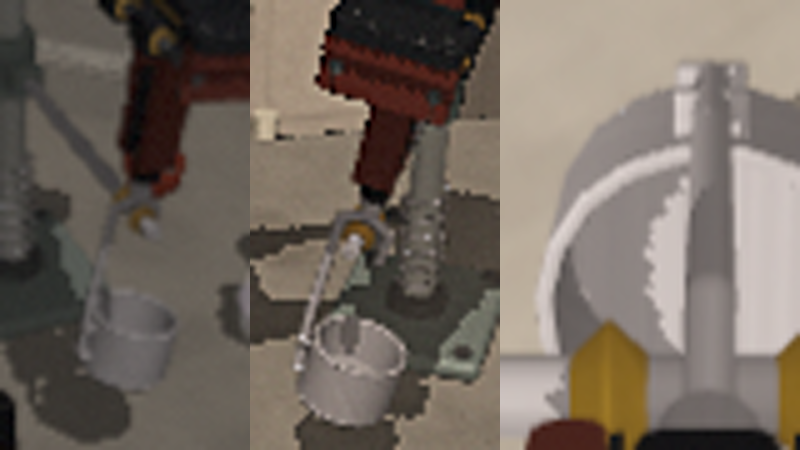

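The bar kept its height, but the cup settled a few mm further toward the rod side, so its natural tilt is larger than mine. I'll check whether it is still moving.

Run:
```python
from h import *
prev=None
ref=cv2.imread("pics/c12_w.png")
t=ref[163:195,300:356]
for i in range(6):
    w=capture("wrist")[:,:,::-1]; r=cv2.matchTemplate(w[140:240,280:376].copy(),t,cv2.TM_CCOEFF_NORMED); _,m,_,l=cv2.minMaxLoc(r)
    print(round(state()['time'],2),l[0]+280-300,l[1]+140-163,round(m,3))
cv2.imwrite("pics/c13_w.png",cv2.resize(w[150:260,260:400],None,fx=5,fy=5,interpolation=cv2.INTER_CUBIC))
```

```text
20.85 0 3 0.971
20.9 0 4 0.965
20.95 0 5 0.952
21.0 0 5 0.951
21.05 0 5 0.943
21.1 0 4 0.96
```

View pics/c13_w.png

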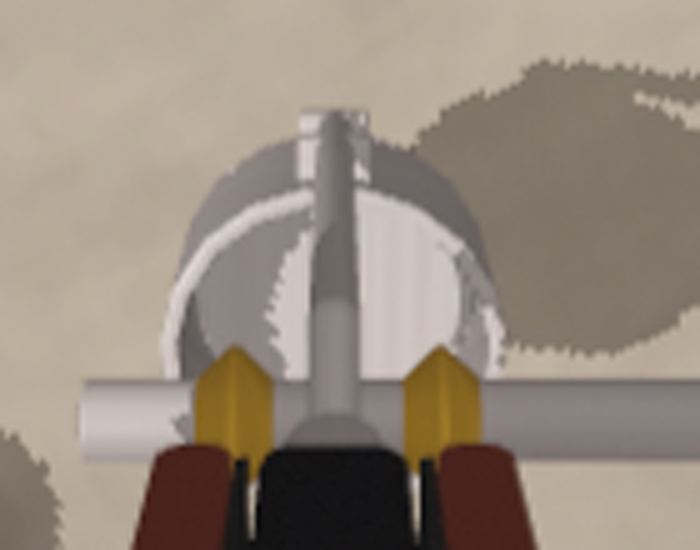

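It swings slightly, about ±3 px or roughly 0.03 rad. I'll watch the decay with the jaws just clear of it.

```bash
cat >> h.py <<'E'
def track(n,y0=163,y1=195):
    ref=cv2.imread("pics/c12_w.png"); t=ref[y0:y1,300:356]; out=[]
    for i in range(n):
        w=capture("wrist")[:,:,::-1]; r=cv2.matchTemplate(w[135:245,290:366].copy(),t,cv2.TM_CCOEFF_NORMED); _,m,_,l=cv2.minMaxLoc(r)
        k=l[1]
        if 0<k<r.shape[0]-1:
            a,b,c=r[k-1,l[0]],r[k,l[0]],r[k+1,l[0]]; sub=(a-c)/(2*(a-2*b+c))
        else: sub=0
        out.append((round(state()['time'],2),l[0]-10,round(float(k+sub+135-y0),1)))
    print(out); return w
E
python3 -c "
from h import *
track(30)"
```

```text
[(21.15, 0, 3.2), (21.2, 0, 2.4), (21.25, 0, 1.8), (21.3, 0, 1.4), (21.35, 0, 1.4), (21.4, 0, 1.7), (21.45, 0, 2.0), (21.5, 0, 2.3), (21.55, 0, 2.7), (21.6, 0, 3.0), (21.65, 0, 3.1), (21.7, 0, 3.1), (21.75, 0, 3.1), (21.8, 0, 3.2), (21.85, 0, 3.2), (21.9, 0, 3.2), (21.95, 0, 3.2), (22.0, 0, 3.2), (22.05, 0, 3.1), (22.1, 0, 3.1), (22.15, 0, 3.1), (22.2, 0, 3.1), (22.25, 0, 3.1), (22.3, 0, 3.1), (22.35, 0, 3.2), (22.4, 0, 3.2), (22.45, 0, 3.2), (22.5, 0, 3.2), (22.55, 0, 3.2), (22.6, 0, 3.2)]
```

The swing has died out and the dipper is at rest. I'm opening the jaws gradually.

Request:
{"method": "jog_arm", "body": {
  "motion": [
    [[0,0,0,0,0,0,0.2],[0,0,0,0,0,0,0.21],[0,0,0,0,0,0,0.22],[0,0,0,0,0,0,0.24],[0,0,0,0,0,0,0.26]]
  ]
}}

```text
time: 23.1
tcp_pos: [640.6, 43.7, 214.1]
eef_rot: [[-0.84, 0.523, -0.148], [0.515, 0.853, 0.091], [0.174, -0.0, -0.985]]
wrist_force: [0.5, 0.4, 0.5]
opening: 22.8
```

Run:
```python
from h import *
w=track(14);st()
cv2.imwrite("pics/c14_w.png",cv2.resize(w[150:270,250:400],None,fx=5,fy=5,interpolation=cv2.INTER_CUBIC))
```

```text
[(23.15, 0, 3.1), (23.2, 0, 3.2), (23.25, 0, 3.2), (23.3, 0, 3.2), (23.35, 0, 3.1), (23.4, 0, 3.1), (23.45, 0, 3.1), (23.5, 0, 3.2), (23.55, 0, 3.1), (23.6, 0, 3.1), (23.65, 0, 3.1), (23.7, 0, 3.1), (23.75, 0, 3.2), (23.8, 0, 3.2)]
t 23.8 p [640.6  43.7 214.1] F [ 0.72 -0.24  0.05] T [-0.099 -0.029  0.029] op 22.6 yaz 58.49
```

View pics/c14_w.png

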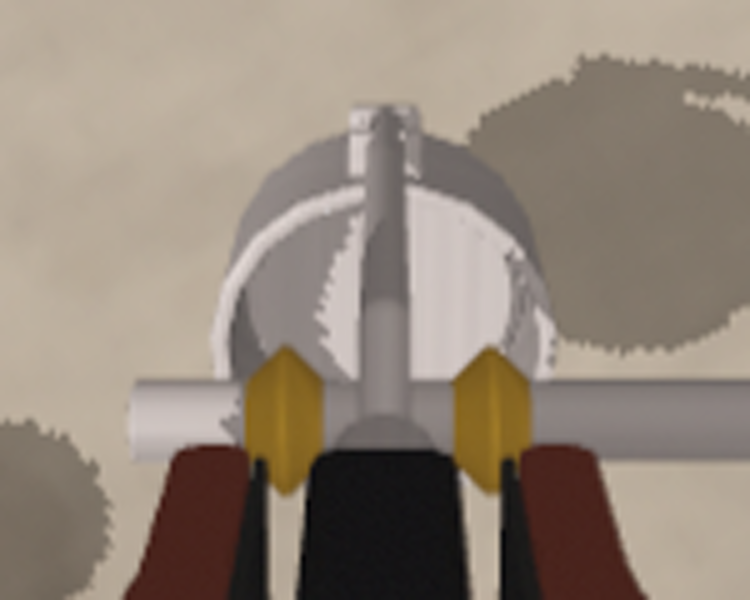

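The jaws are clear on both sides and nothing moved. I'm opening wider and withdrawing along the fingers.

Request:
{"method": "jog_arm", "body": {
  "motion": [
    [[0,0,0,0,0,0,0.35],[0,0,0,0,0,0,0.45],[0,0,0,0,0,0,0.5],[0,0,-0.3,0,0,0,0.5],[0,0,-0.6,0,0,0,0.5]]
  ]
}}

```text
time: 24.3
tcp_pos: [641.8, 42.9, 222.8]
eef_rot: [[-0.839, 0.523, -0.149], [0.515, 0.853, 0.091], [0.174, -0.001, -0.985]]
wrist_force: [-0.3, 0.3, -0.4]
opening: 43.7
```

Request:
{"method": "jog_arm", "body": {
  "motion": [
    [[0,0,-1,0,0,0,0.5],[0,0,-1.5,0,0,0,0.5],[0,0,-2,0,0,0,0.5],[0,0,-2.5,0,0,0,0.5],[0,0,-3,0,0,0,0.5]]
  ]
}}

```text
time: 24.8
tcp_pos: [656.6, 33.7, 322.7]
eef_rot: [[-0.84, 0.523, -0.149], [0.515, 0.853, 0.091], [0.174, -0.0, -0.985]]
wrist_force: [0.0, 0.1, 0.2]
opening: 44.0
```

Request:
{"method": "jog_arm", "body": {
  "motion": [
    [[0,0,-3,0,0,0,0.5],[0,0,-2,0,0,0,0.5],[0,0,-1,0,0,0,0.5],[0,0,0,0,0,0,0.5],[0,0,0,0,0,0,0.5]]
  ]
}}

```text
time: 25.3
tcp_pos: [665.9, 28.3, 380.5]
eef_rot: [[-0.84, 0.523, -0.147], [0.515, 0.853, 0.091], [0.173, 0.0, -0.985]]
wrist_force: [0.4, 0.2, -0.6]
opening: 43.9
```

Run:
```python
from h import *
st();a=capture("scene");b=capture("side");cv2.imwrite("pics/s2.png",a[:,:,::-1]);cv2.imwrite("pics/d2.png",b[:,:,::-1])
F=[]
for i in range(12): F.append(capture("side").astype(int))
st()
print([int((abs(f-F[0])[100:240,310:410].max(2)>25).sum()) for f in F])
crops("c15",cy=182,sy=185)
```

```text
t 25.3 p [665.9  28.3 380.5] F [ 0.39  0.23 -0.64] T [-0.05  -0.07   0.015] op 43.9 yaz 58.49
t 26.0 p [665.6  28.3 380.6] F [ 0.33 -0.54 -0.42] T [-0.028 -0.038 -0.037] op 44.1 yaz 58.49
[0, 2, 9, 14, 17, 20, 21, 23, 24, 23, 22, 22]
t 26.0 p [665.6  28.3 380.6] F [ 0.33 -0.54 -0.42] T [-0.028 -0.038 -0.037] op 44.1 yaz 58.49
t 26.15 p [665.7  28.4 380.6] F [0.37 0.06 0.08] T [-0.03   0.008  0.045] op 43.7 yaz 58.49
```

View pics/s2.png

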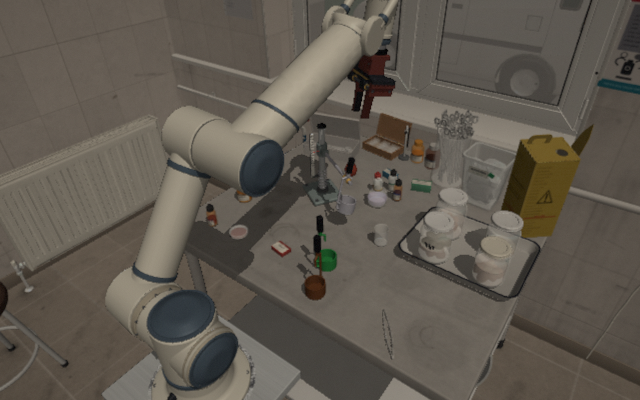

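View pics/d2.png

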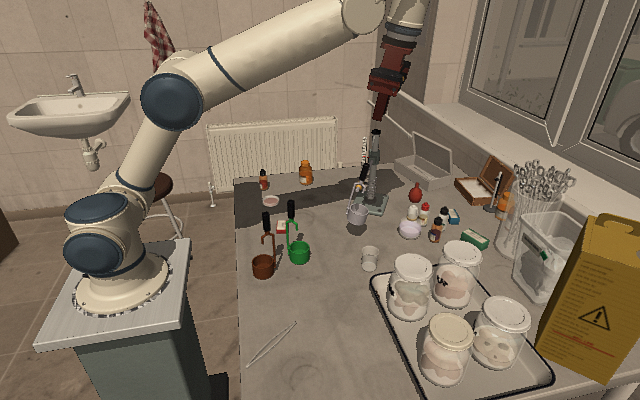

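View pics/c15.png

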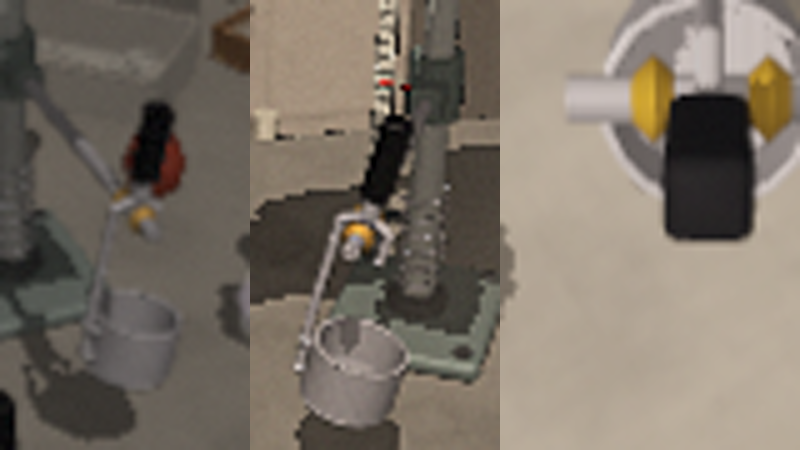

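The dipper hangs in the groove with the gripper about 15 cm clear. One last stillness check before handing in.

Run:
```python
from h import *
F=[capture("side").astype(int) for i in range(16)]
print([int((abs(f-F[0])[120:240,330:400].max(2)>25).sum()) for f in F])
a=capture("side")[:,:,::-1]; d=cv2.imread("pics/d2.png").astype(int)
ys,xs=np.where(abs(a.astype(int)-d).max(2)[120:240,330:400]>25); print(len(ys), list(zip(xs+330,ys+120))[:25]); st()
```

```text
[0, 0, 0, 0, 0, 0, 0, 0, 0, 0, 0, 0, 0, 0, 0, 0]
10 [(np.int64(376), np.int64(120)), (np.int64(380), np.int64(121)), (np.int64(399), np.int64(178)), (np.int64(340), np.int64(180)), (np.int64(398), np.int64(187)), (np.int64(386), np.int64(194)), (np.int64(362), np.int64(196)), (np.int64(362), np.int64(200)), (np.int64(331), np.int64(202)), (np.int64(382), np.int64(203))]
t 27.0 p [665.7  28.3 380.5] F [-0.04  0.13  0.17] T [-0.087 -0.061  0.003] op 43.7 yaz 58.49
```

```bash
python3 -c "
from rig import *
print(close_job())"
```

```text
the job is handed in; nothing more can be done
None
```

The steel dipper now hangs by its hook on the weighing arm, in the groove between the brass collars. I handed the job in at about 27 s.

- **Load transfer:** The dipper weighs about 4.4 N. I lowered it slowly until the arm carried it, which sank the arm about 53 mm. The wrist force before release was -0.08 ± 0.1 N vertically, with up to 0.4 N sideways. The arm showed no drop or rise when the jaws opened.
- **Swing on release:** I had tilted the dipper 10°, a little less than it hangs naturally. When the jaws first slackened it swung about 0.03–0.05 rad for roughly 1 s, then settled. It did not move as the jaws opened the rest of the way. The wrist moment reading had an unknown offset of about 0.07 N m, so I could not use it to set the tilt more exactly.
- **Last checks:** The final 0.8 s of side images showed no movement. The gripper was well clear of the dipper, and in the last overview pictures I saw no disturbance of the other things on the worktop.

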